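# Test a batch of camera modules under the hinged cover

## Task

Raise the test fixture's clear cover fully back onto its stop, take every camera module (two or three) out of the tray and set each upright on a pad of its own, inside the white outline and with its long side along the outline's long side; then lower the cover fully shut, press the yellow treadle down to its stop for half a second and let it up to run the test. Afterwards raise the cover fully again, put all modules back in the tray, upright and flat on its floor, and shut the cover. Let the cover onto its stops gently both ways, never press the treadle unless the cover is shut, and leave the jar, screwdriver and screw dish alone.

Things in the scene. Friction and masses are not known exactly. Their poses are not given: they have to be found in the camera images.
- fixture: Test fixture, fixed: dark base 170 (x) x 310 (y) x 30 mm high; origin at the centre of its underside, x from the front (robot side) to the hinged rear. White rear wall to z = 75 mm (inner face x = +71 mm); on the other sides lips 6 mm high, and posts 12 x 10 mm to z = 75 mm at x = -69, y = +-150 mm. Three pads on top (z = 30 mm), at x = -30 and y = -80, 0, +80 mm.
- cover (a joint): Angle of the clear hinged cover: 0 shut (level), 1.75 rad fully raised on its rear stop (leaning 10 degrees past upright). Stiff friction hinge: it stays where it is left, about 6 N at the bar moves it. It starts ajar.
- cover_hinge (a point): Hinge axis of the cover, parallel to the fixture's y; at x = +80, z = 78 mm in the fixture's frame. The panel (150 x 310 x 6 mm, aluminium frame) reaches 155 mm from the axis.
- cover_bar (a point): Middle of the cover's red round grip bar: 12 mm diameter, along the fixture's y, 130 mm long between two arms, 200 mm from the hinge axis and 45 mm clear of the panel's edge. With the cover shut it is at x = -120, z = 78 mm in the fixture's frame; at angle a, at x = 80 - 200 cos a, z = 78 + 200 sin a. Can be pinched from above at any angle with the fingers closing along the fixture's x.
- pad0 (a point): Centre of pad 0 on the fixture's base (surface, 30 mm above the table): white outline of 58 mm (fixture x) x 48 mm (y) inside, brass strip in the middle. Pads stand 80 mm apart along y.
- pad1 (a point): Centre of pad 1 on the fixture's base (surface, 30 mm above the table): white outline of 58 mm (fixture x) x 48 mm (y) inside, brass strip in the middle. Pads stand 80 mm apart along y.
- pad2 (a point): Centre of pad 2 on the fixture's base (surface, 30 mm above the table): white outline of 58 mm (fixture x) x 48 mm (y) inside, brass strip in the middle. Pads stand 80 mm apart along y.
- tray: Clear plastic tray, fixed, 280 (x) x 126 (y) mm, walls 4 mm thick and 11 mm high, floor 4 mm thick; origin at the centre of its underside.
- treadle (a joint): Angle of the yellow spring treadle: 0 up, 0.25 rad down on its stop (level).
- treadle_press (a point): Point to press, on top of the treadle plate (70 mm wide) 90 mm from its hinge; about 56 mm above the table when up, 34 mm when fully down (22 mm travel, about 9 N).
- treadle_base: Steel base of the treadle, fixed, 130 (x) x 85 (y) x 10 mm; origin at the centre of its underside. The treadle's hinge is along its y at x = +50, z = 30 mm; the plate reaches 110 mm from it towards -x.
- module0: Camera module, loose, 60 g: blue board 46 (x) x 36 (y) x 4 mm with a black square lens housing 24 x 24 mm on its middle, 30 mm high in all, amber lens on top; origin at the centre of its underside, z up. May be absent.
- module1: Camera module, loose, 60 g: blue board 46 (x) x 36 (y) x 4 mm with a black square lens housing 24 x 24 mm on its middle, 30 mm high in all, amber lens on top; origin at the centre of its underside, z up. May be absent.
- module2: Camera module, loose, 60 g: blue board 46 (x) x 36 (y) x 4 mm with a black square lens housing 24 x 24 mm on its middle, 30 mm high in all, amber lens on top; origin at the centre of its underside, z up. May be absent.
- swab_jar: Bystander: amber jar 56 mm wide, 80 mm high, origin at its underside. Leave alone.
- driver: Bystander: orange screwdriver 170 mm long lying down. Leave alone.
- screw_dish: Bystander: yellow dish 90 mm wide, 20 mm high. Leave alone.
There are look-alikes about, which are no part of the job. Leave any purple look-alike of the module0 alone.

How it is judged:
By the outcome, as a careful person would: the job done as asked, in the order asked, and still so for the second after the job is handed in, with the robot touching nothing.
Of module0, module1, module2 only 2 to 3 are there at a start; the rules pass over those that are not, and their reading is None.
At some moment in a run one of module0, module1, module2 may be knocked a few centimetres aside while the robot is not near it.
It also fails if it takes over 210 s, if anything falls off the work surface, if the arm or the gripper's body presses on something with over 40 N, if the wrist force passes 120 N, or if a joint passes its speed limit or range.

## Robot

A 7-joint arm with a two-finger parallel gripper is mounted at the origin on the work surface. World frame = base frame: x ahead of the robot, y to its left, z up, the work surface at z = 0. Lengths are in m, angles in degrees, forces in N, time in s.
With the tool pointing down it reaches from about 0.425 to 0.875 m from the base axis. Payload 4.7 kg.
Tool frame: the origin (TCP) lies on the centre line of the jaws, within the pads' length; the fingertips stand 8 mm ahead of it and the grasp point (between the pads) lies 11 mm behind it; z points along the fingers, y is the direction in which the jaws open and shut (so a half turn about z gives the same grasp; the last joint's range is limited). The gripper opens to 87 mm and grips with 3 to 60 N. Pads are 19 mm wide; open, the fingers measure 117 mm over their backs; the gripper's body (75 mm by 190 mm) begins 51 mm behind the grasp point.
Start: joints at [-68.405, 18.392, -4.016, 83.108, 1.295, 78.541, -3.26], TCP at [0.231, 0.608, 0.231] pointing down, gripper open.
Joint ranges: [-163.93, 163.93], [-17.29, 119.83], [-79.2, 71.16], [3.27, 140.29], [-89.18, 269.18], [5.43, 117.66], [-154.24, 154.24]. Speed limits (degrees/s): [147.25, 147.25, 180, 180, 180, 180, 180].

## Interface

Orientations are given as [roll, pitch, yaw] about the fixed x, y, z axes, in that order (R = Rz(yaw) Ry(pitch) Rx(roll)).
In Python, from cell import status, vision, workorder gives the robot as it stands.
- The arm moves only by the tool step_arm, never from a script. Its argument "series" is a list of rows, each an object of numbers: "ax", "ay", "az": the turn, a rotation vector about the world's x, y, z in degrees; "x", "y", "z": the shift along the world's x, y, z in m; "claw": the opening in per cent of the stroke, from 0 (shut) to 100 (fully open). In form: [{"ax": .., "ay": .., "az": .., "x": .., "y": .., "z": .., "claw": ..}, ...]. A call has 1 to 12 rows; each row is the pose to reach, as a shift and turn from the pose commanded when the call began; what a row does not reach only later rows make up. A row lasts 1/10 s, in which the tool goes at most 50 mm and 8.59 degrees, less where a joint would pass 70% of its speed; a pose out of reach is approached as far as the arm can. A call with a gripper value outside its range is refused whole. The fingers move at their own pace and stop on an object; "squeeze" is the grip in N (left out, the last holds). Time passes only in rows, so rows that repeat a pose let the fingers close. It gives the time, the measured TCP pose, the force and the opening at its end, in the units of the state.
- status.get_obs(): the state, without advancing time (a new reading comes with each control period).
- vision.read_camera(name): name is "scene" or "top" or "wrist"; returns the picture (480x640x3 uint8, red, green, blue); there is no depth.
- vision.camera_params(name): a dict with "fovy" (degrees; the focal length in pixels is half the picture's height over the tangent of half this angle, whatever the lens; pixels are square), "cx", "cy" (the principal point, pixels), "dist" ([k1, k2, p1, p2, k3] as OpenCV has them; the pictures are not rectified), "eye" and "orientation" of the camera in the world; the wrist camera has in their place "tool_from_camera" (4x4, takes a point from camera to tool coordinates, whose origin is the TCP and whose axes are the flange's). Camera axes: x right, y down, z forward; pixel columns grow to the right and rows downward; lengths in m; the calibration is good to about 2 mm. A picture is of the moment at which its call begins: read the wrist's pose just before it. camera_params takes no time and is no camera call.
- workorder.sign_off(): hands the job in, once; it reports no verdict.
The state is a dict: "time_s": time; "qpos": joint angles; "joint_velocities": joint speeds; "effort": joint torques, N m; "tool_pos": TCP position; "tool_rot": TCP orientation; "force": force on the tool from outside, world axes, zero at the start; "wrist_torque": the same for the moment, N m; "grip_width": finger opening in m.
Only numpy, scipy, OpenCV 4.12 (cv2) and the standard library are available. Lean on these libraries where they do the work, as an engineer would, in place of code of your own. Each camera call takes 0.05 s, during which the arm holds its last target.

## Working session

There is one attempt and no reset: what is moved stays moved. The work goes in short steps, Python scripts to look and compute and a tool call to move; the robot and the scene stay as the last step left them, time stands still between calls to the robot, and variables do not carry over. Pictures are saved under pics/ and viewed, and the job is handed in when it is done.

Besides the shell and the picture viewer there is one more tool, called after "Request:" as name(argument=value, ...), one argument or row to a line, values as JSON. step_arm: Moves the arm, as the interface text tells. Its arguments: {"type":"object","properties":{"series":{"type":"array"},"squeeze":{"type":"number"}},"required":["series"]}

```bash
mkdir -p pics; ls; python3 - <<'E'
from cell import status, vision
import cv2
print(status.get_obs())
for n in ("scene","top","wrist"):
    print(n,vision.camera_params(n))
    cv2.imwrite(f"pics/{n}0.png",cv2.cvtColor(vision.read_camera(n),cv2.COLOR_RGB2BGR))
E
```

```text
pics
{'time_s': 0.0, 'qpos': array([-68.40346065,  18.43919914,  -4.01629975,  83.17748846,
         1.2969211 ,  78.53911569,  -3.25857132]), 'joint_velocities': array([-0.0076709 , -0.05650515,  0.04621619, -0.10503313, -0.00031423,
        0.08060403, -0.02991166]), 'effort': array([ 4.82808025e-05, -4.91281736e+01, -4.03738786e-01, -3.12536788e+01,
       -6.39250455e-02,  4.34551982e-02,  1.73414060e-04]), 'tool_pos': array([0.23055472, 0.60714969, 0.22943736]), 'tool_rot': array([-1.79889552e+02,  7.43488335e-03,  1.59215816e+02]), 'force': array([ 0.00761361, -0.09035044, -0.5399831 ]), 'wrist_torque': array([-0.01378768, -0.03473974, -0.01866678]), 'grip_width': 0.08697045893424335}
scene {'fovy': 47.66305586050998, 'cx': 320.3642644036195, 'cy': 235.96201170048903, 'dist': array([-0.16327537,  0.        ,  0.        ,  0.        ,  0.        ]), 'eye': array([1.27192959, 0.23702924, 1.21013136]), 'orientation': array([-145.83466001,   -0.40869921,  108.41291081])}
top {'fovy': 56.20387046924016, 'cx': 319.73107463164223, 'cy': 247.3545259712234, 'dist': array([-0.04527992,  0.        ,  0.        ,  0.        ,  0.        ]), 'eye': array([ 0.34954287, -0.01839117,  0.98422652]), 'orientation': array([-168.10613885,   -0.30676182,  -91.5701441 ])}
wrist {'fovy': 60.73350052018241, 'cx': 320.4101489279911, 'cy': 239.46376226054153, 'dist': array([-0.04249914,  0.        ,  0.        ,  0.        ,  0.        ]), 'tool_from_camera': array([[-3.55691236e-04, -9.56114352e-01, -2.92993549e-01,
         8.03589613e-02],
       [ 9.99999936e-01, -3.54218761e-04, -5.80817265e-05,
         9.08141201e-04],
       [-4.82510398e-05, -2.92993551e-01,  9.56114416e-01,
        -1.54595499e-01],
       [ 0.00000000e+00,  0.00000000e+00,  0.00000000e+00,
         1.00000000e+00]])}
```

View pics/scene0.png

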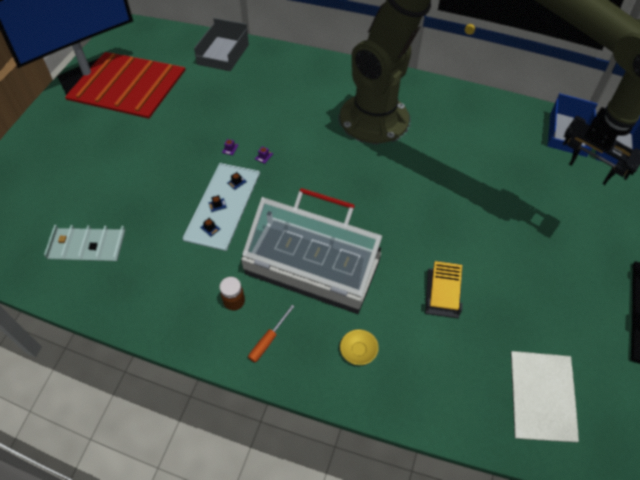

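View pics/top0.png

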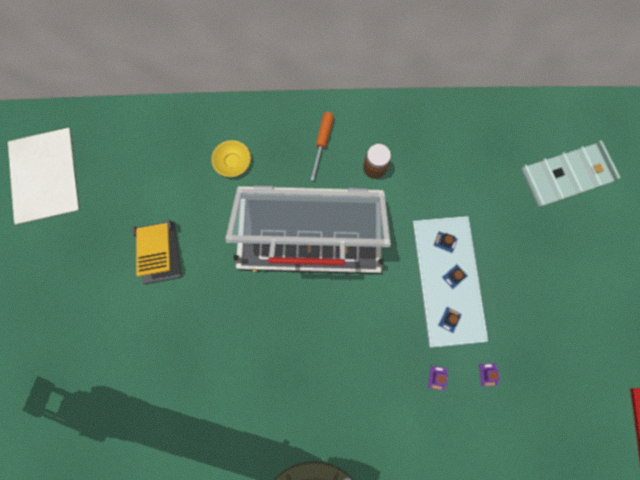

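View pics/wrist0.png

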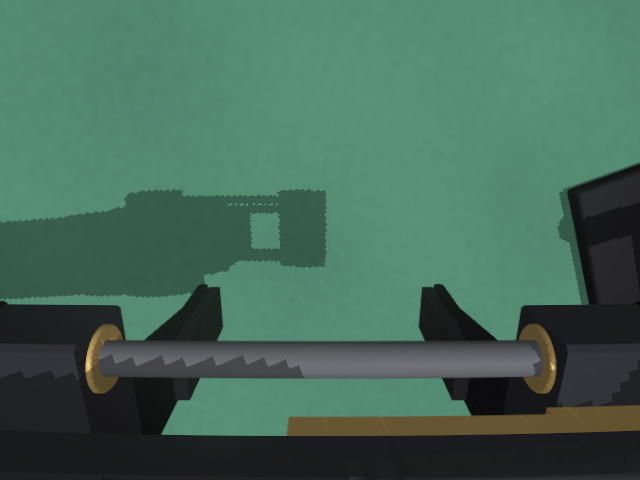

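```bash
cat > h.py <<'E'
import numpy as np, cv2
from scipy.spatial.transform import Rotation as Ro
from cell import status, vision
def K(p):
    f=240/np.tan(np.radians(p["fovy"]/2)); return np.array([[f,0,p["cx"]],[0,f,p["cy"]],[0,0,1]])
def rpy(r): return Ro.from_euler("xyz",r,degrees=True).as_matrix()
class Cam:
    def __init__(s,name,obs=None):
        s.p=vision.camera_params(name); s.K=K(s.p); s.name=name
        if name=="wrist":
            o=obs or status.get_obs(); T=np.array(s.p["tool_from_camera"])
            R=rpy(o["tool_rot"]); s.R=R@T[:3,:3]; s.e=R@T[:3,3]+o["tool_pos"]
        else: s.R=rpy(s.p["orientation"]); s.e=np.array(s.p["eye"])
        s.d=np.array(s.p["dist"])
    def snap(s,fn=None):
        im=cv2.cvtColor(vision.read_camera(s.name),cv2.COLOR_RGB2BGR)
        if fn: cv2.imwrite(fn,im)
        return im
    def ray(s,uv):
        q=cv2.undistortPoints(np.array(uv,float).reshape(-1,1,2),s.K,s.d).reshape(-1,2)
        return np.c_[q,np.ones(len(q))]@s.R.T
    def plane(s,uv,z):
        d=s.ray(uv); return s.e+d*((z-s.e[2])/d[:,2])[:,None]
    def proj(s,P):
        P=np.array(P,float).reshape(-1,3); Q=(P-s.e)@s.R
        return cv2.projectPoints(Q,np.zeros(3),np.zeros(3),s.K,s.d)[0].reshape(-1,2)
def st():
    o=status.get_obs(); print("t",round(o["time_s"],2),"pos",np.round(o["tool_pos"],4),"rot",np.round(o["tool_rot"],2),"F",np.round(o["force"],1),"w",round(o["grip_width"],4)); return o
E
python3 - <<'E'
import cv2
im=cv2.imread("pics/top0.png")
a=im[170:360,200:500]; cv2.imwrite("pics/top0a.png",cv2.resize(a,(800,506),interpolation=cv2.INTER_CUBIC))
from h import *
c=Cam("top")
hsv=cv2.cvtColor(im,cv2.COLOR_BGR2HSV)
def comps(m,amin=15):
    n,l,s,ce=cv2.connectedComponentsWithStats(m.astype(np.uint8))
    for i in range(1,n):
        if s[i,4]>amin: yield s[i],ce[i],np.argwhere(l==i)[:,::-1].astype(np.float32)
H,S,V=[hsv[...,i].astype(int) for i in range(3)]
for nm,m,z in (("blue",(H>100)&(H<125)&(S>120)&(V<170),.006),("purple",(H>128)&(H<160)&(S>100),.003),("red",((H<6)|(H>174))&(S>150)&(V>90),.1),("yellow",(H>18)&(H<30)&(S>150)&(V>120),.05)):
    for s,ce,p in comps(m):
        r=cv2.minAreaRect(p); print(nm,s,ce.round(1),c.plane([ce],z).round(3),np.round(r[1],1),r[2])
E
```

```text
blue [435 241  18  10  44] [443.4 246.5] [[ 0.55  -0.306  0.006]] [17.6  5.2] 21.801406860351562
blue [444 266  14  13  36] [449.7 272.8] [[ 0.49  -0.315  0.006]] [ 5.4 17. ] 49.398704528808594
blue [440 308   9  18  44] [443.9 317.5] [[ 0.393 -0.294  0.006]] [ 4.5 17.9] 24.775142669677734
purple [480 364  19  22 226] [487.7 374. ] [[ 0.271 -0.38   0.003]] [20.3 17.4] 85.2363510131836
purple [429 367  18  23 214] [436.5 377.1] [[ 0.269 -0.269  0.003]] [16.5 20.7] 7.125016689300537
red [269 257  76   8 388] [306.5 260.7] [[ 0.509 -0.001  0.1  ]] [75.1  5.6] 1.5911402702331543
red [632 388   8  50 245] [636.6 407.6] [[ 0.203 -0.631  0.1  ]] [49.  7.] 90.0
yellow [ 212  141   38   35 1054] [230.7 158.2] [[0.754 0.163 0.05 ]] [34. 37.] 90.0
yellow [ 136  223   34   53 1447] [152.5 248.5] [[0.553 0.328 0.05 ]] [50.9 32.7] 87.61405944824219
```

View pics/top0a.png

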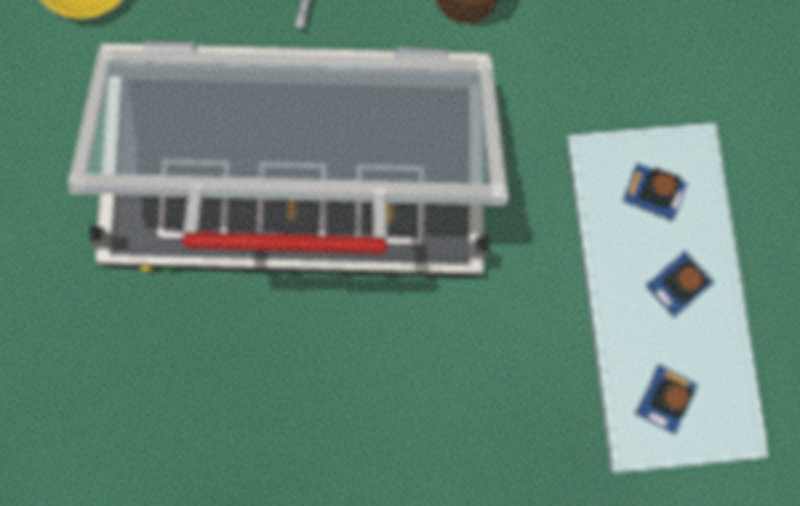

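```bash
python3 - <<'E'
from h import *
c=Cam("top");s=Cam("scene")
print("front lip",c.plane([(236.4,268.2),(381.9,272.4)],.036).round(4))
print("hinge frame",c.plane([(238.2,188),(383.7,191.7)],.08).round(4))
im=cv2.imread("pics/scene0.png")
cv2.imwrite("pics/scene0a.png",cv2.resize(im[140:320,180:480],(800,480),interpolation=cv2.INTER_CUBIC))
# bar triangulation
def red(f):
    h=cv2.cvtColor(cv2.imread(f),cv2.COLOR_BGR2HSV).astype(int)
    m=((h[...,0]<6)|(h[...,0]>174))&(h[...,1]>130)&(h[...,2]>80)
    n,l,st,ce=cv2.connectedComponentsWithStats(m.astype(np.uint8))
    return [(st[i],ce[i]) for i in range(1,n) if st[i,4]>40]
for f in("pics/top0.png","pics/scene0.png"): print(red(f))
E
```

```text
front lip [[ 0.5082  0.1503  0.036 ]
 [ 0.4909 -0.1601  0.036 ]]
hinge frame [[ 0.6727  0.1406  0.08  ]
 [ 0.6566 -0.1671  0.08  ]]
[(array([268, 257,  77,   8, 432], dtype=int32), array([306.67824074, 260.69907407])), (array([631, 388,   9,  67, 306], dtype=int32), array([636.50653595, 410.97712418]))]
[(array([  66,   55,  119,   62, 3510], dtype=int32), array([126.78860399,  85.03390313])), (array([300, 189,  54,  18, 214], dtype=int32), array([326.75700935, 197.98130841]))]
```

View pics/scene0a.png

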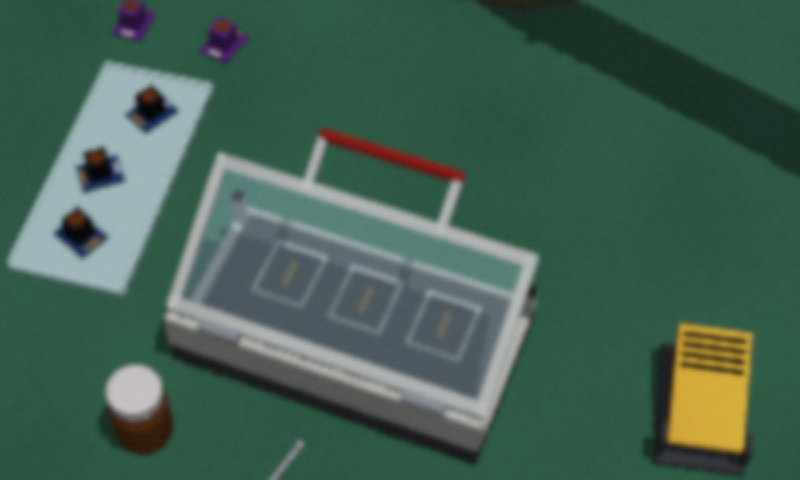

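```bash
cat >> h.py <<'E'
def tri(cams,uvs):
    A=np.zeros((3,3));b=np.zeros(3)
    for c,u in zip(cams,uvs):
        d=c.ray([u])[0]; d/=np.linalg.norm(d); M=np.eye(3)-np.outer(d,d); A+=M;b+=M@c.e
    X=np.linalg.solve(A,b)
    return X,[float(np.linalg.norm(np.cross(c.ray([u])[0]/np.linalg.norm(c.ray([u])[0]),X-c.e))) for c,u in zip(cams,uvs)]
E
python3 - <<'E'
from h import *
c=Cam("top");s=Cam("scene")
print(tri([c,s],[(306.7,260.7),(326.8,198)]))
# frame corners front-left/right (as seen in top), cover free edge
tl=(200+72/2.667,170+190/2.667); tr=(200+506/2.667,170+202/2.667)
sl=(180+222/2.667,140+155/2.667); sr=(180+536/2.667,140+255/2.667)
print(tri([c,s],[tl,sr])); print(tri([c,s],[tr,sl]))
print("dist lip",)
# module
# treadle top corners
E
```

```text
(array([ 4.94522225e-01, -3.81551214e-04,  1.76635096e-01]), [0.0026295467834061125, 0.0026295467834060917])
(array([0.54095868, 0.15050383, 0.15034685]), [0.0021268882611915098, 0.002126888261191497])
(array([ 0.52401811, -0.15735341,  0.14882585]), [0.003723847727655229, 0.003723847727655203])
dist lip
```

Request:
step_arm(
  series=[
    {"x": 0.01,"y": -0.02,"z": 0.01,"az": -3,"claw": 100},
    {"x": 0.03,"y": -0.06,"z": 0.03,"az": -8},
    {"x": 0.05,"y": -0.11,"z": 0.05,"az": -14},
    {"x": 0.07,"y": -0.16,"z": 0.07,"az": -20},
    {"x": 0.09,"y": -0.21,"z": 0.09,"az": -26},
    {"x": 0.11,"y": -0.26,"z": 0.1,"az": -32},
    {"x": 0.13,"y": -0.31,"z": 0.11,"az": -38},
    {"x": 0.15,"y": -0.36,"z": 0.11,"az": -44},
    {"x": 0.17,"y": -0.41,"z": 0.11,"az": -50},
    {"x": 0.19,"y": -0.46,"z": 0.11,"az": -56},
    {"x": 0.22,"y": -0.51,"z": 0.11,"az": -62},
    {"x": 0.24,"y": -0.55,"z": 0.11,"az": -68},
  ],
)

```text
invalid input
```

Request:
step_arm(
  series=[
    {"x": 0.01,"y": -0.03,"z": 0,"az": -4,"claw": 46},
    {"x": 0.02,"y": -0.05,"z": 0,"az": -4.4},
    {"x": 0.02,"y": -0.05,"z": 0,"az": -4.4},
  ],
)

```text
invalid input
```

```bash
python3 - <<'E'
from h import *
o=st(); w=Cam("wrist",o); w.snap("pics/w1.png")
np.save("w1.npy",np.r_[o["tool_pos"],o["tool_rot"]])
E
```

```text
t 0.15 pos [0.2306 0.6073 0.2297] rot [-1.7992e+02  1.0000e-02  1.5921e+02] F [ 0.   0.2 -0.4] w 0.0868
```

View pics/w1.png

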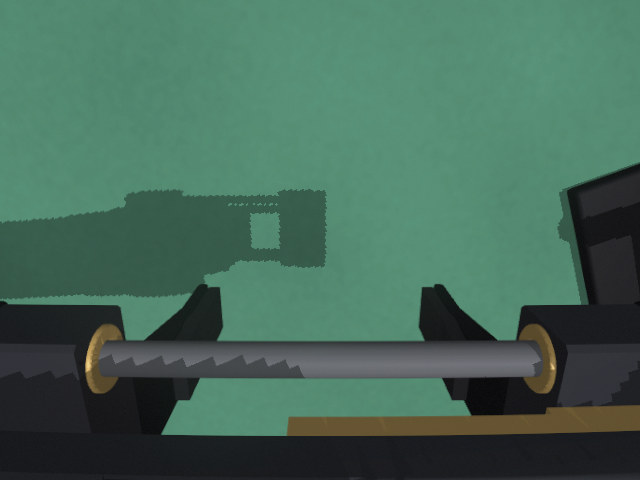

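Request:
step_arm(
  series=[
    {"ax": 0,"ay": 0,"az": -3,"x": 0.01,"y": -0.02,"z": 0.01,"claw": 100},
    {"ax": 0,"ay": 0,"az": -8,"x": 0.03,"y": -0.06,"z": 0.03,"claw": 100},
    {"ax": 0,"ay": 0,"az": -14,"x": 0.05,"y": -0.11,"z": 0.05,"claw": 100},
    {"ax": 0,"ay": 0,"az": -20,"x": 0.07,"y": -0.16,"z": 0.07,"claw": 100},
    {"ax": 0,"ay": 0,"az": -26,"x": 0.09,"y": -0.21,"z": 0.09,"claw": 100},
    {"ax": 0,"ay": 0,"az": -32,"x": 0.11,"y": -0.26,"z": 0.1,"claw": 100},
    {"ax": 0,"ay": 0,"az": -38,"x": 0.13,"y": -0.31,"z": 0.11,"claw": 100},
    {"ax": 0,"ay": 0,"az": -44,"x": 0.15,"y": -0.36,"z": 0.11,"claw": 100},
    {"ax": 0,"ay": 0,"az": -50,"x": 0.17,"y": -0.41,"z": 0.11,"claw": 46},
    {"ax": 0,"ay": 0,"az": -56,"x": 0.19,"y": -0.46,"z": 0.11,"claw": 46},
    {"ax": 0,"ay": 0,"az": -62,"x": 0.22,"y": -0.51,"z": 0.11,"claw": 46},
    {"ax": 0,"ay": 0,"az": -68,"x": 0.24,"y": -0.55,"z": 0.11,"claw": 46},
  ],
)

```text
time_s: 1.4
tool_pos: [0.4506, 0.0962, 0.3407]
tool_rot: [179.9, -0.1, 91.0]
force: [1.5, -0.5, -0.5]
grip_width: 0.0629
```

Request:
step_arm(
  series=[
    {"ax": 0,"ay": 0,"az": -4.4,"x": 0.01,"y": -0.03,"z": 0,"claw": 46},
    {"ax": 0,"ay": 0,"az": -4.4,"x": 0.02,"y": -0.05,"z": 0,"claw": 46},
    {"ax": 0,"ay": 0,"az": -4.4,"x": 0.02,"y": -0.05,"z": 0,"claw": 46},
  ],
)

```text
time_s: 1.7
tool_pos: [0.471, 0.0443, 0.3405]
tool_rot: [180.0, 0.0, 86.4]
force: [-0.4, 0.2, -0.6]
grip_width: 0.0427
```

```bash
python3 - <<'E'
from h import *
o=st(); w=Cam("wrist",o); w.snap("pics/w2.png")
np.save("w2.npy",np.r_[o["tool_pos"],o["tool_rot"]])
E
```

```text
t 1.7 pos [0.471  0.0443 0.3405] rot [1.7996e+02 5.0000e-02 8.6420e+01] F [-0.4  0.2 -0.6] w 0.0427
```

View pics/w2.png

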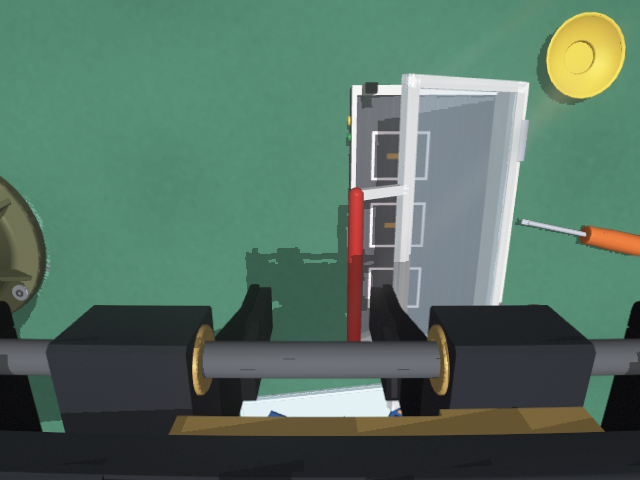

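```bash
python3 - <<'E'
from h import *
v=np.load("w2.npy"); w=Cam("wrist",dict(tool_pos=v[:3],tool_rot=v[3:]))
print(w.plane([(355.5,188),(355,250),(354,335)],.177).round(4))
print("lip front-left outer corner",w.plane([(352,86)],.036).round(4),"pads centers",w.plane([(402,155.5),(393,225)],.03).round(4))
print("lip line",w.plane([(352,86),(351,150)],.036).round(4))
E
```

```text
[[ 0.5008  0.0685  0.177 ]
 [ 0.4984  0.0174  0.177 ]
 [ 0.4946 -0.0612  0.177 ]]
lip front-left outer corner [[0.5121 0.1522 0.036 ]] pads centers [[ 0.5655  0.0756  0.03  ]
 [ 0.5544 -0.0045  0.03  ]]
lip line [[0.5121 0.1522 0.036 ]
 [0.5082 0.0856 0.036 ]]
```

Request:
step_arm(
  series=[
    {"ax": 0,"ay": 0,"az": 0.4,"x": 0.013,"y": -0.023,"z": 0,"claw": 46},
    {"ax": 0,"ay": 0,"az": 0.4,"x": 0.026,"y": -0.046,"z": -0.02,"claw": 46},
    {"ax": 0,"ay": 0,"az": 0.4,"x": 0.026,"y": -0.046,"z": -0.06,"claw": 46},
    {"ax": 0,"ay": 0,"az": 0.4,"x": 0.026,"y": -0.046,"z": -0.1,"claw": 46},
    {"ax": 0,"ay": 0,"az": 0.4,"x": 0.026,"y": -0.046,"z": -0.13,"claw": 46},
    {"ax": 0,"ay": 0,"az": 0.4,"x": 0.026,"y": -0.046,"z": -0.155,"claw": 46},
    {"ax": 0,"ay": 0,"az": 0.4,"x": 0.026,"y": -0.046,"z": -0.169,"claw": 46},
    {"ax": 0,"ay": 0,"az": 0.4,"x": 0.026,"y": -0.046,"z": -0.174,"claw": 46},
    {"ax": 0,"ay": 0,"az": 0.4,"x": 0.026,"y": -0.046,"z": -0.174,"claw": 20},
  ],
  squeeze=12,
)

```text
time_s: 2.65
tool_pos: [0.4962, 0.0029, 0.1666]
tool_rot: [-180.0, 0.0, 87.3]
force: [-0.1, -0.4, 0.5]
grip_width: 0.037
```

```bash
python3 - <<'E'
from h import *
o=st(); w=Cam("wrist",o); w.snap("pics/w3.png")
Cam("scene").snap("pics/s3.png")
im=cv2.imread("pics/s3.png"); cv2.imwrite("pics/s3a.png",cv2.resize(im[100:320,180:480],(800,587)))
E
```

```text
t 2.65 pos [0.4962 0.0029 0.1666] rot [-180.      0.     87.27] F [-0.1 -0.4  0.5] w 0.037
```

View pics/w3.png

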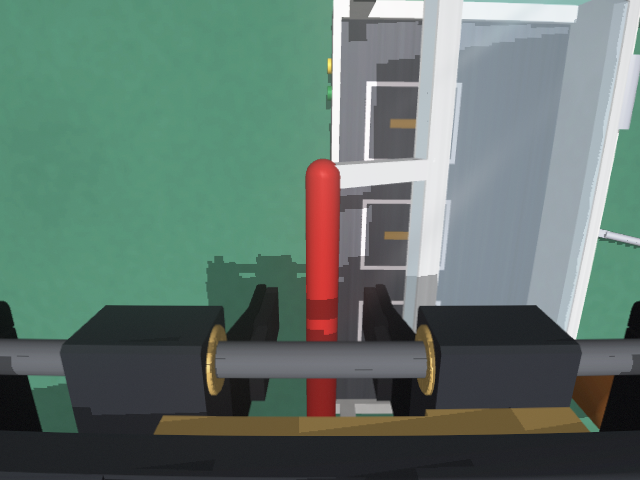

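View pics/s3a.png

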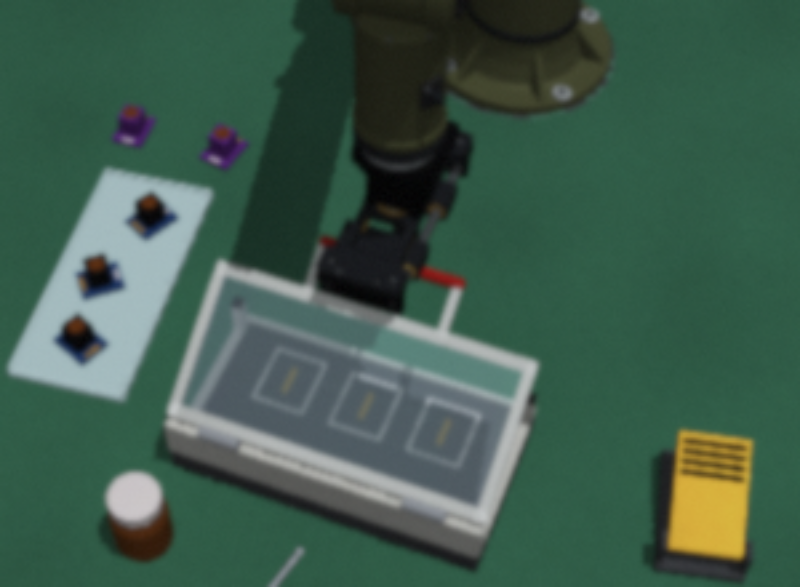

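Request:
step_arm(
  series=[
    {"ax": 0,"ay": 0,"az": 0,"x": 0,"y": 0,"z": 0,"claw": 5},
    {"ax": 0,"ay": 0,"az": 0,"x": 0,"y": 0,"z": 0,"claw": 5},
    {"ax": 0,"ay": 0,"az": 0,"x": 0,"y": 0,"z": 0,"claw": 5},
    {"ax": 0,"ay": 0,"az": 0,"x": 0,"y": 0,"z": 0,"claw": 5},
  ],
  squeeze=15,
)

```text
time_s: 3.15
tool_pos: [0.4966, 0.0023, 0.1671]
tool_rot: [179.9, -0.0, 87.2]
force: [-0.0, -0.2, 1.7]
grip_width: 0.0108
```

Request:
step_arm(
  series=[
    {"ax": 0,"ay": 0,"az": 0,"x": 0.0055,"y": 0,"z": 0.009,"claw": 5},
    {"ax": 0,"ay": 0,"az": 0,"x": 0.0155,"y": -0.001,"z": 0.023,"claw": 5},
    {"ax": 0,"ay": 0,"az": 0,"x": 0.029,"y": -0.0015,"z": 0.039,"claw": 5},
    {"ax": 0,"ay": 0,"az": 0,"x": 0.0445,"y": -0.0025,"z": 0.053,"claw": 5},
    {"ax": 0,"ay": 0,"az": 0,"x": 0.061,"y": -0.0035,"z": 0.066,"claw": 5},
    {"ax": 0,"ay": 0,"az": 0,"x": 0.079,"y": -0.0045,"z": 0.0765,"claw": 5},
    {"ax": 0,"ay": 0,"az": 0,"x": 0.098,"y": -0.0055,"z": 0.0855,"claw": 5},
    {"ax": 0,"ay": 0,"az": 0,"x": 0.118,"y": -0.0065,"z": 0.0925,"claw": 5},
    {"ax": 0,"ay": 0,"az": 0,"x": 0.138,"y": -0.0075,"z": 0.097,"claw": 5},
    {"ax": 0,"ay": 0,"az": 0,"x": 0.158,"y": -0.009,"z": 0.0995,"claw": 5},
    {"ax": 0,"ay": 0,"az": 0,"x": 0.17,"y": -0.0095,"z": 0.1,"claw": 5},
    {"ax": 0,"ay": 0,"az": 0,"x": 0.176,"y": -0.0098,"z": 0.1,"claw": 5},
  ],
  squeeze=15,
)

```text
time_s: 4.35
tool_pos: [0.6724, -0.0075, 0.2675]
tool_rot: [-179.9, 0.0, 87.2]
force: [-4.3, 0.2, 4.9]
grip_width: 0.0114
```

Request:
step_arm(
  series=[
    {"ax": 0,"ay": 0,"az": 0,"x": 0.004,"y": 0,"z": 0,"claw": 5},
    {"ax": 0,"ay": 0,"az": 0,"x": 0.009,"y": -0.0005,"z": -0.0004,"claw": 5},
    {"ax": 0,"ay": 0,"az": 0,"x": 0.014,"y": -0.0007,"z": -0.0008,"claw": 5},
    {"ax": 0,"ay": 0,"az": 0,"x": 0.018,"y": -0.001,"z": -0.0013,"claw": 5},
    {"ax": 0,"ay": 0,"az": 0,"x": 0.021,"y": -0.001,"z": -0.0017,"claw": 5},
    {"ax": 0,"ay": 0,"az": 0,"x": 0.023,"y": -0.001,"z": -0.0019,"claw": 5},
    {"ax": 0,"ay": 0,"az": 0,"x": 0.025,"y": -0.0012,"z": -0.0022,"claw": 5},
  ],
  squeeze=15,
)

```text
time_s: 5.05
tool_pos: [0.6974, -0.0088, 0.2646]
tool_rot: [180.0, 0.0, 87.2]
force: [-3.5, -0.5, 6.0]
grip_width: 0.011
```

Request:
step_arm(
  series=[
    {"ax": 0,"ay": 0,"az": 0,"x": 0.002,"y": 0,"z": -0.0003,"claw": 5},
    {"ax": 0,"ay": 0,"az": 0,"x": 0.004,"y": 0,"z": -0.0007,"claw": 5},
    {"ax": 0,"ay": 0,"az": 0,"x": 0.0055,"y": 0,"z": -0.001,"claw": 5},
    {"ax": 0,"ay": 0,"az": 0,"x": 0.007,"y": 0,"z": -0.0013,"claw": 5},
  ],
  squeeze=15,
)

```text
time_s: 5.45
tool_pos: [0.7036, -0.0091, 0.2634]
tool_rot: [-179.9, 0.0, 87.2]
force: [-8.8, -0.0, 8.6]
grip_width: 0.0113
```

Request:
step_arm(
  series=[
    {"ax": 0,"ay": 0,"az": 0,"x": 0.001,"y": 0,"z": -0.0002,"claw": 5},
    {"ax": 0,"ay": 0,"az": 0,"x": 0.002,"y": 0,"z": -0.0004,"claw": 5},
    {"ax": 0,"ay": 0,"az": 0,"x": 0.002,"y": 0,"z": -0.0004,"claw": 5},
  ],
  squeeze=15,
)

```text
time_s: 5.75
tool_pos: [0.7036, -0.0091, 0.2634]
tool_rot: [-179.7, -0.0, 87.2]
force: [-11.9, -0.1, 10.4]
grip_width: 0.0114
```

Request:
step_arm(
  series=[
    {"ax": 0,"ay": 0,"az": 0,"x": -0.002,"y": 0,"z": 0,"claw": 46},
    {"ax": 0,"ay": 0,"az": 0,"x": -0.002,"y": 0,"z": 0,"claw": 46},
    {"ax": 0,"ay": 0,"az": 0,"x": -0.002,"y": 0,"z": 0.01,"claw": 46},
    {"ax": 0,"ay": 0,"az": 0,"x": -0.002,"y": 0,"z": 0.04,"claw": 46},
    {"ax": 0,"ay": 0,"az": 0,"x": -0.005,"y": 0,"z": 0.08,"claw": 46},
    {"ax": 0,"ay": 0,"az": 0,"x": -0.04,"y": -0.005,"z": 0.1,"claw": 46},
    {"ax": 0,"ay": 0,"az": 0,"x": -0.08,"y": -0.01,"z": 0.11,"claw": 46},
    {"ax": 0,"ay": 0,"az": 0,"x": -0.12,"y": -0.015,"z": 0.12,"claw": 46},
    {"ax": 0,"ay": 0,"az": 0,"x": -0.145,"y": -0.02,"z": 0.12,"claw": 46},
    {"ax": 0,"ay": 0,"az": 0,"x": -0.155,"y": -0.02,"z": 0.12,"claw": 46},
    {"ax": 0,"ay": 0,"az": 0,"x": -0.155,"y": -0.02,"z": 0.12,"claw": 46},
  ],
)

```text
time_s: 6.85
tool_pos: [0.5511, -0.0286, 0.3835]
tool_rot: [179.9, -0.1, 87.2]
force: [1.0, 0.5, 0.2]
grip_width: 0.0399
```

```bash
python3 - <<'E'
from h import *
o=st(); w=Cam("wrist",o); w.snap("pics/w4.png")
np.save("w4.npy",np.r_[o["tool_pos"],o["tool_rot"]])
E
```

```text
t 6.85 pos [ 0.5511 -0.0286  0.3835] rot [ 1.7988e+02 -1.0000e-01  8.7230e+01] F [1.  0.5 0.2] w 0.0399
```

View pics/w4.png

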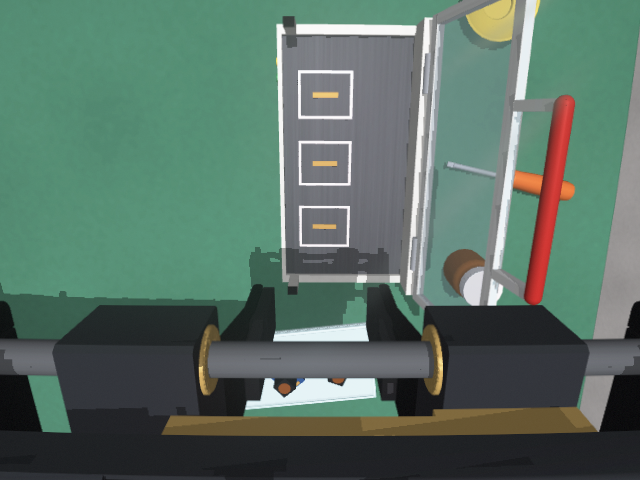

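```bash
cat > pads.py <<'E'
from h import *
def pads(im,w,roi=(40,300,285,375)):
    h=cv2.cvtColor(im,cv2.COLOR_BGR2HSV); m=((h[...,2]>170)&(h[...,1]<50)).astype(np.uint8)
    y0,y1,x0,x1=roi; mm=np.zeros_like(m); mm[y0:y1,x0:x1]=m[y0:y1,x0:x1]
    cs,hi=cv2.findContours(mm,cv2.RETR_CCOMP,cv2.CHAIN_APPROX_NONE)
    out=[]
    for c,hh in zip(cs,hi[0]):
        if hh[3]>=0 and cv2.contourArea(c)>800:
            P=w.plane(c.reshape(-1,2)[:,:].astype(float),.03)[:,:2]*1000
            r=cv2.minAreaRect(P.astype(np.float32)); out.append(r)
    return out
E
python3 - <<'E'
from pads import *
v=np.load("w4.npy"); w=Cam("wrist",dict(tool_pos=v[:3],tool_rot=v[3:])); im=cv2.imread("pics/w4.png")
R=pads(im,w)
for r in R: print(np.round(r[0],1),np.round(r[1],1),round(r[2],2))
C=np.array([r[0] for r in R]); d=C[np.argmax(C[:,1])]-C[np.argmin(C[:,1])]; print("yaw",-np.degrees(np.arctan2(d[0],d[1])),np.hypot(*d))
print("hinge lip corner",w.plane([(279,26)],.036))
E
```

```text
[554.4 -83.9] [49.2 59.7] 87.17
[558.6  -4.5] [48.8 60.4] 87.22
[562.9  76. ] [49.3 59.3] 87.19
yaw -3.0493476863919726 160.1271088143708
hinge lip corner [[0.5148735  0.15115956 0.036     ]]
```

Request:
step_arm(
  series=[
    {"ax": 0,"ay": 0,"az": 0,"x": -0.005,"y": -0.02,"z": 0,"claw": 50},
    {"ax": 0,"ay": 0,"az": 0,"x": -0.015,"y": -0.06,"z": -0.01,"claw": 50},
    {"ax": 0,"ay": 0,"az": 0,"x": -0.025,"y": -0.105,"z": -0.02,"claw": 50},
    {"ax": 0,"ay": 0,"az": 0,"x": -0.035,"y": -0.15,"z": -0.03,"claw": 50},
    {"ax": 0,"ay": 0,"az": 0,"x": -0.045,"y": -0.195,"z": -0.04,"claw": 50},
    {"ax": 0,"ay": 0,"az": 0,"x": -0.055,"y": -0.24,"z": -0.05,"claw": 50},
    {"ax": 0,"ay": 0,"az": 0,"x": -0.065,"y": -0.285,"z": -0.05,"claw": 50},
    {"ax": 0,"ay": 0,"az": 0,"x": -0.072,"y": -0.315,"z": -0.05,"claw": 50},
    {"ax": 0,"ay": 0,"az": 0,"x": -0.075,"y": -0.33,"z": -0.05,"claw": 50},
    {"ax": 0,"ay": 0,"az": 0,"x": -0.075,"y": -0.33,"z": -0.05,"claw": 50},
  ],
)

```text
time_s: 7.9
tool_pos: [0.4757, -0.3619, 0.3316]
tool_rot: [-179.8, 0.2, 86.9]
force: [-0.0, 0.5, -0.0]
grip_width: 0.0436
```

```bash
python3 - <<'E'
from h import *
o=st(); w=Cam("wrist",o); w.snap("pics/w5.png")
np.save("w5.npy",np.r_[o["tool_pos"],o["tool_rot"]])
E
```

```text
t 7.9 pos [ 0.4757 -0.3619  0.3316] rot [-179.85    0.18   86.94] F [-0.   0.5 -0. ] w 0.0436
```

View pics/w5.png

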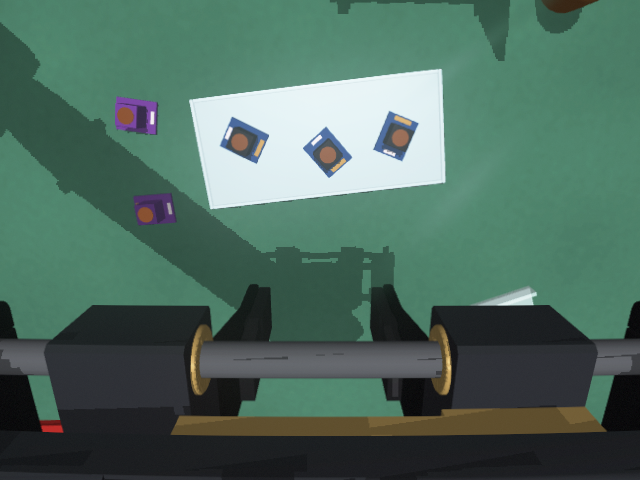

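```bash
cat > mods.py <<'E'
from h import *
def mods(im,w,zb,region=None,verbose=True,lens_top=.030):
    """blue boards: minAreaRect of the board blob projected on board-top plane zb+.004; amber lens at zb+.030"""
    h=cv2.cvtColor(im,cv2.COLOR_BGR2HSV).astype(int); H,S,V=h[...,0],h[...,1],h[...,2]
    blue=((H>100)&(H<126)&(S>110))
    dark=(V<75)&~((H>40)&(H<95)&(S>60))
    brown=((H<22)|(H>172))&(S>90)
    m=(blue|dark|brown)
    if region is not None:
        rm=np.zeros(m.shape,np.uint8); cv2.fillPoly(rm,[np.array(region,np.int32)],1); m&=rm>0
    m=cv2.morphologyEx(m.astype(np.uint8),cv2.MORPH_CLOSE,np.ones((5,5)))
    n,l,s,ce=cv2.connectedComponentsWithStats(m); out=[]
    for i in range(1,n):
        if s[i,4]<300: continue
        q=(l==i)
        if (blue&q).sum()<80: continue
        le=brown&q&(V<190)
        n2,l2,s2,c2=cv2.connectedComponentsWithStats(cv2.morphologyEx(le.astype(np.uint8),cv2.MORPH_OPEN,np.ones((3,3))))
        if n2<2: continue
        k=1+np.argmax(s2[1:,4]); lens=w.plane([c2[k]],zb+lens_top)[0,:2]*1000
        # board edges: hull of blue+label pixels
        cs,_=cv2.findContours(q.astype(np.uint8),cv2.RETR_EXTERNAL,cv2.CHAIN_APPROX_NONE)
        c=max(cs,key=cv2.contourArea).reshape(-1,2).astype(float)
        r=cv2.minAreaRect((w.plane(c,zb+.004)[:,:2]*1000).astype(np.float32))
        (a,b),ang=r[1],r[2]
        yaw=ang if a>=b else ang+90
        yaw=(yaw+90)%180-90
        out.append((lens,r[0],(max(a,b),min(a,b)),yaw))
        if verbose: print("px",ce[i].round(),"lens",lens.round(1),"rect",np.round(r[0],1),"size",np.round((max(a,b),min(a,b)),1),"yaw",round(yaw,1))
    return out
E
python3 - <<'E'
from mods import *
v=np.load("w5.npy"); w=Cam("wrist",dict(tool_pos=v[:3],tool_rot=v[3:])); im=cv2.imread("pics/w5.png")
mods(im,w,.004,[(192,101),(440,71),(444,181),(213,207)])
T=w.plane([(191,100),(441,70),(444,183),(212,208)],.011); print(T.round(4)*1000, T.mean(0))
E
```

```text
px [395. 131.] lens [ 564.1 -309.7] rect [ 563.5 -309.5] size [45.2 34.6] yaw 65.1
px [327. 150.] lens [ 485.3 -323.8] rect [ 485.3 -324. ] size [44.9 34.7] yaw -51.6
[[ 337.5 -257.8   11. ]
 [ 613.1 -241.5   11. ]
 [ 619.9 -365.6   11. ]
 [ 345.2 -380.9   11. ]] [ 0.47893459 -0.31145548  0.011     ]
```

Request:
step_arm(
  series=[
    {"ax": 0,"ay": 0,"az": -5,"x": 0.02,"y": 0.012,"z": -0.01,"claw": 50},
    {"ax": 0,"ay": 0,"az": -11,"x": 0.045,"y": 0.027,"z": -0.04,"claw": 50},
    {"ax": 0,"ay": 0,"az": -17,"x": 0.07,"y": 0.042,"z": -0.075,"claw": 50},
    {"ax": 0,"ay": 0,"az": -21.8,"x": 0.0885,"y": 0.0522,"z": -0.12,"claw": 50},
    {"ax": 0,"ay": 0,"az": -21.8,"x": 0.0885,"y": 0.0522,"z": -0.165,"claw": 50},
    {"ax": 0,"ay": 0,"az": -21.8,"x": 0.0885,"y": 0.0522,"z": -0.2,"claw": 50},
    {"ax": 0,"ay": 0,"az": -21.8,"x": 0.0885,"y": 0.0522,"z": -0.23,"claw": 50},
    {"ax": 0,"ay": 0,"az": -21.8,"x": 0.0885,"y": 0.0522,"z": -0.25,"claw": 50},
    {"ax": 0,"ay": 0,"az": -21.8,"x": 0.0885,"y": 0.0522,"z": -0.25,"claw": 50},
  ],
)

```text
time_s: 8.85
tool_pos: [0.5641, -0.3027, 0.0785]
tool_rot: [-179.6, -0.0, 65.6]
force: [-0.2, 0.9, -0.6]
grip_width: 0.0437
```

```bash
python3 - <<'E'
from h import *
o=st(); w=Cam("wrist",o); w.snap("pics/w6.png")
E
```

```text
t 8.85 pos [ 0.5641 -0.3027  0.0785] rot [-1.7961e+02 -2.0000e-02  6.5610e+01] F [-0.2  0.9 -0.6] w 0.0437
```

View pics/w6.png

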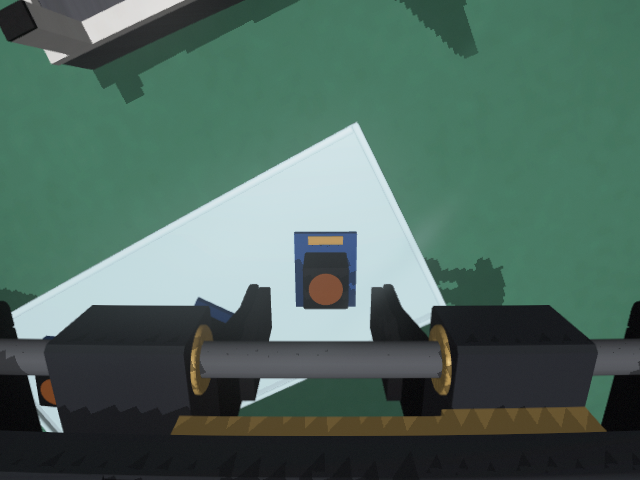

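```bash
python3 - <<'E'
from mods import *
o=st(); w=Cam("wrist",o); im=cv2.imread("pics/w6.png")
mods(im,w,.004,[(240,180),(420,180),(420,310),(370,320),(260,320)])
E
```

```text
t 8.9 pos [ 0.5651 -0.3039  0.0808] rot [-1.7981e+02 -1.0000e-02  6.5580e+01] F [ 0.1 -0.6  0.5] w 0.0435
px [325. 269.] lens [ 564.4 -312.1] rect [ 564.4 -312.1] size [47.2 35.7] yaw 66.0
```

Request:
step_arm(
  series=[
    {"ax": 0,"ay": 0,"az": 0,"x": -0.0005,"y": -0.004,"z": -0.015,"claw": 50},
    {"ax": 0,"ay": 0,"az": 0,"x": -0.001,"y": -0.006,"z": -0.03,"claw": 50},
    {"ax": 0,"ay": 0,"az": 0,"x": -0.001,"y": -0.006,"z": -0.04,"claw": 50},
    {"ax": 0,"ay": 0,"az": 0,"x": -0.001,"y": -0.006,"z": -0.04,"claw": 50},
  ],
)

```text
time_s: 9.3
tool_pos: [0.5625, -0.312, 0.0407]
tool_rot: [-179.8, -0.0, 65.4]
force: [-0.9, 0.4, -0.6]
grip_width: 0.0435
```

Request:
step_arm(
  series=[
    {"ax": 0,"ay": 0,"az": 0,"x": 0.001,"y": 0.001,"z": -0.012,"claw": 50},
    {"ax": 0,"ay": 0,"az": 0,"x": 0.001,"y": 0.001,"z": -0.0207,"claw": 50},
    {"ax": 0,"ay": 0,"az": 0,"x": 0.001,"y": 0.001,"z": -0.0207,"claw": 15},
    {"ax": 0,"ay": 0,"az": 0,"x": 0.001,"y": 0.001,"z": -0.0207,"claw": 15},
    {"ax": 0,"ay": 0,"az": 0,"x": 0.001,"y": 0.001,"z": -0.0207,"claw": 15},
  ],
  squeeze=15,
)

```text
time_s: 9.8
tool_pos: [0.5649, -0.3118, 0.0223]
tool_rot: [180.0, 0.0, 65.4]
force: [-0.6, -0.7, 0.2]
grip_width: 0.0269
```

Request:
step_arm(
  series=[
    {"ax": 0,"ay": 0,"az": 0,"x": 0,"y": 0,"z": 0,"claw": 15},
    {"ax": 0,"ay": 0,"az": 0,"x": 0,"y": 0,"z": 0.01,"claw": 15},
    {"ax": 0,"ay": 0,"az": 0,"x": 0,"y": 0,"z": 0.03,"claw": 15},
    {"ax": 0,"ay": 0,"az": 0,"x": 0,"y": 0.0,"z": 0.06,"claw": 15},
    {"ax": 0,"ay": 0,"az": -3,"x": 0,"y": 0.01,"z": 0.095,"claw": 15},
    {"ax": 0,"ay": 0,"az": -9,"x": 0,"y": 0.03,"z": 0.12,"claw": 15},
    {"ax": 0,"ay": 0,"az": -16,"x": 0,"y": 0.06,"z": 0.135,"claw": 15},
    {"ax": 0,"ay": 0,"az": -23,"x": 0,"y": 0.095,"z": 0.14,"claw": 15},
    {"ax": 0,"ay": 0,"az": -30,"x": 0,"y": 0.13,"z": 0.14,"claw": 15},
    {"ax": 0,"ay": 0,"az": -37,"x": 0,"y": 0.165,"z": 0.14,"claw": 15},
    {"ax": 0,"ay": 0,"az": -44,"x": 0,"y": 0.2,"z": 0.14,"claw": 15},
    {"ax": 0,"ay": 0,"az": -51,"x": 0,"y": 0.235,"z": 0.14,"claw": 15},
  ],
  squeeze=20,
)

```text
time_s: 11.0
tool_pos: [0.5647, -0.0752, 0.1628]
tool_rot: [-180.0, -0.1, 14.1]
force: [-0.4, -0.1, -1.6]
grip_width: 0.0234
```

Request:
step_arm(
  series=[
    {"ax": 0,"ay": 0,"az": -6,"x": -0.001,"y": 0.035,"z": 0,"claw": 15},
    {"ax": 0,"ay": 0,"az": -11,"x": -0.002,"y": 0.07,"z": 0,"claw": 15},
    {"ax": 0,"ay": 0,"az": -15,"x": -0.003,"y": 0.105,"z": 0,"claw": 15},
    {"ax": 0,"ay": 0,"az": -17,"x": -0.003,"y": 0.13,"z": 0,"claw": 15},
    {"ax": 0,"ay": 0,"az": -17,"x": -0.003,"y": 0.145,"z": -0.01,"claw": 15},
    {"ax": 0,"ay": 0,"az": -17,"x": -0.003,"y": 0.151,"z": -0.03,"claw": 15},
    {"ax": 0,"ay": 0,"az": -17,"x": -0.003,"y": 0.151,"z": -0.055,"claw": 15},
    {"ax": 0,"ay": 0,"az": -17,"x": -0.003,"y": 0.151,"z": -0.075,"claw": 15},
    {"ax": 0,"ay": 0,"az": -17,"x": -0.003,"y": 0.151,"z": -0.075,"claw": 15},
  ],
)

```text
time_s: 11.9
tool_pos: [0.5593, 0.0732, 0.0842]
tool_rot: [179.9, 0.3, -2.6]
force: [-0.2, -0.0, -0.7]
grip_width: 0.0239
```

```bash
python3 - <<'E'
from h import *
o=st(); w=Cam("wrist",o); w.snap("pics/w7.png")
np.save("w7.npy",np.r_[o["tool_pos"],o["tool_rot"]])
E
```

```text
t 11.9 pos [0.5593 0.0732 0.0842] rot [179.87   0.29  -2.62] F [-0.2 -0.  -0.7] w 0.0239
```

View pics/w7.png

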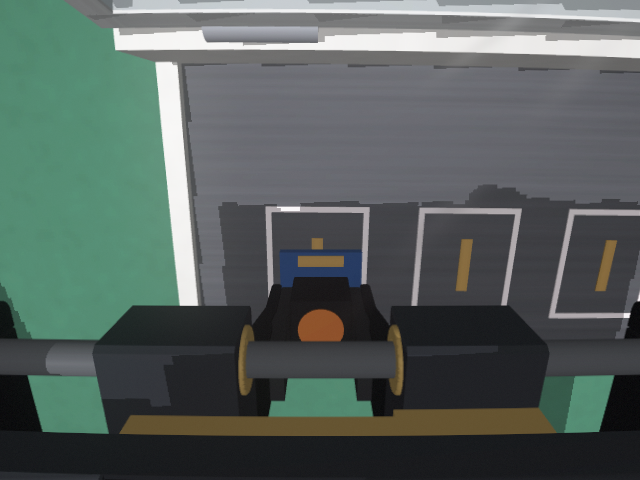

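Request:
step_arm(
  series=[
    {"ax": 0,"ay": 0,"az": -0.3,"x": 0.0015,"y": 0.0015,"z": -0.012,"claw": 15},
    {"ax": 0,"ay": 0,"az": -0.3,"x": 0.0025,"y": 0.0028,"z": -0.024,"claw": 15},
    {"ax": 0,"ay": 0,"az": -0.3,"x": 0.0025,"y": 0.0028,"z": -0.03,"claw": 15},
    {"ax": 0,"ay": 0,"az": -0.3,"x": 0.0025,"y": 0.0028,"z": -0.03,"claw": 15},
  ],
)

```text
time_s: 12.35
tool_pos: [0.5635, 0.0772, 0.0559]
tool_rot: [180.0, 0.1, -2.9]
force: [0.0, 0.2, -1.5]
grip_width: 0.0243
```

Request:
step_arm(
  series=[
    {"ax": 0,"ay": 0,"az": 0,"x": -0.001,"y": -0.001,"z": -0.004,"claw": 15},
    {"ax": 0,"ay": 0,"az": 0,"x": -0.001,"y": -0.001,"z": -0.007,"claw": 15},
    {"ax": 0,"ay": 0,"az": 0,"x": -0.001,"y": -0.001,"z": -0.008,"claw": 15},
    {"ax": 0,"ay": 0,"az": 0,"x": -0.001,"y": -0.001,"z": -0.008,"claw": 15},
  ],
)

```text
time_s: 12.75
tool_pos: [0.5632, 0.0762, 0.0488]
tool_rot: [-180.0, 0.0, -2.9]
force: [1.2, 0.6, -0.1]
grip_width: 0.024
```

Request:
step_arm(
  series=[
    {"ax": 0,"ay": 0,"az": 0,"x": 0,"y": 0,"z": -0.001,"claw": 15},
    {"ax": 0,"ay": 0,"az": 0,"x": 0,"y": 0,"z": -0.001,"claw": 15},
  ],
)

```text
time_s: 12.95
tool_pos: [0.5635, 0.0763, 0.0483]
tool_rot: [-180.0, -0.0, -2.9]
force: [-1.4, 0.7, 2.1]
grip_width: 0.0237
```

Request:
step_arm(
  series=[
    {"ax": 0,"ay": 0,"az": 0,"x": 0,"y": 0,"z": 0,"claw": 40},
    {"ax": 0,"ay": 0,"az": 0,"x": 0,"y": 0,"z": 0,"claw": 40},
    {"ax": 0,"ay": 0,"az": 0,"x": 0,"y": 0,"z": 0.01,"claw": 40},
    {"ax": 0,"ay": 0,"az": 0,"x": 0,"y": 0,"z": 0.04,"claw": 40},
    {"ax": 0,"ay": 0,"az": 0,"x": 0,"y": 0,"z": 0.085,"claw": 40},
    {"ax": 0,"ay": 0,"az": -4,"x": -0.005,"y": -0.02,"z": 0.12,"claw": 50},
    {"ax": 0,"ay": 0,"az": -9,"x": -0.01,"y": -0.055,"z": 0.14,"claw": 50},
    {"ax": 0,"ay": 0,"az": -15,"x": -0.018,"y": -0.095,"z": 0.14,"claw": 50},
    {"ax": 0,"ay": 0,"az": -21,"x": -0.026,"y": -0.14,"z": 0.14,"claw": 50},
    {"ax": 0,"ay": 0,"az": -27,"x": -0.034,"y": -0.185,"z": 0.14,"claw": 50},
    {"ax": 0,"ay": 0,"az": -33,"x": -0.042,"y": -0.23,"z": 0.14,"claw": 50},
    {"ax": 0,"ay": 0,"az": -39,"x": -0.05,"y": -0.275,"z": 0.14,"claw": 50},
  ],
)

```text
time_s: 14.15
tool_pos: [0.5128, -0.2004, 0.1888]
tool_rot: [-179.9, -0.0, -42.1]
force: [0.9, -0.5, -0.6]
grip_width: 0.0433
```

Request:
step_arm(
  series=[
    {"ax": 0,"ay": 0,"az": -5,"x": -0.008,"y": -0.04,"z": 0,"claw": 50},
    {"ax": 0,"ay": 0,"az": -9,"x": -0.016,"y": -0.08,"z": 0,"claw": 50},
    {"ax": 0,"ay": 0,"az": -9.7,"x": -0.024,"y": -0.11,"z": -0.02,"claw": 50},
    {"ax": 0,"ay": 0,"az": -9.7,"x": -0.028,"y": -0.125,"z": -0.04,"claw": 50},
    {"ax": 0,"ay": 0,"az": -9.7,"x": -0.028,"y": -0.125,"z": -0.05,"claw": 50},
    {"ax": 0,"ay": 0,"az": -9.7,"x": -0.028,"y": -0.125,"z": -0.05,"claw": 50},
  ],
)

```text
time_s: 14.75
tool_pos: [0.4846, -0.3228, 0.1369]
tool_rot: [180.0, 0.1, -51.6]
force: [-0.1, -0.6, -0.3]
grip_width: 0.0433
```

```bash
python3 - <<'E'
from mods import *
o=st(); w=Cam("wrist",o); im=w.snap("pics/w8.png")
np.save("w8.npy",np.r_[o["tool_pos"],o["tool_rot"]])
mods(im,w,.004,[(80,0),(560,0),(560,260),(370,320),(260,320),(80,260)])
E
```

```text
t 14.75 pos [ 0.4846 -0.3228  0.1369] rot [ 1.7996e+02  1.5000e-01 -5.1620e+01] F [-0.1 -0.6 -0.3] w 0.0433
px [321. 236.] lens [ 485.2 -323.5] rect [ 481.9 -319.1] size [35.1 34. ] yaw 38.3
```

View pics/w8.png

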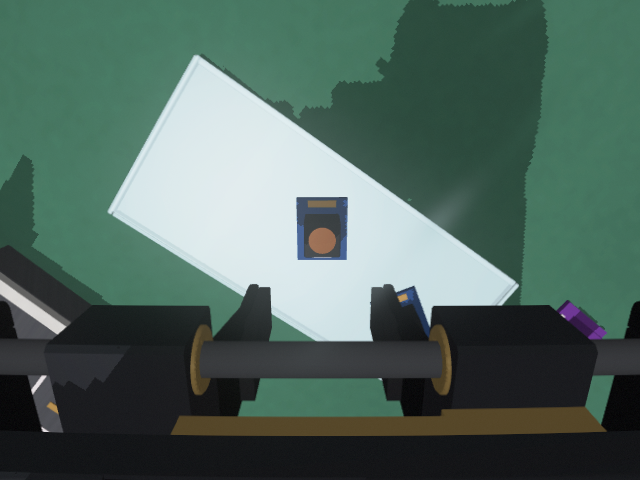

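Request:
step_arm(
  series=[
    {"ax": 0,"ay": 0,"az": 0,"x": 0.0005,"y": -0.0005,"z": -0.02,"claw": 50},
    {"ax": 0,"ay": 0,"az": 0,"x": 0.0005,"y": -0.0005,"z": -0.05,"claw": 50},
    {"ax": 0,"ay": 0,"az": 0,"x": 0.0005,"y": -0.0005,"z": -0.08,"claw": 50},
    {"ax": 0,"ay": 0,"az": 0,"x": 0.0005,"y": -0.0005,"z": -0.1,"claw": 50},
    {"ax": 0,"ay": 0,"az": 0,"x": 0.0005,"y": -0.0005,"z": -0.11,"claw": 50},
    {"ax": 0,"ay": 0,"az": 0,"x": 0.0005,"y": -0.0005,"z": -0.115,"claw": 50},
    {"ax": 0,"ay": 0,"az": 0,"x": 0.0005,"y": -0.0005,"z": -0.115,"claw": 15},
    {"ax": 0,"ay": 0,"az": 0,"x": 0.0005,"y": -0.0005,"z": -0.115,"claw": 15},
    {"ax": 0,"ay": 0,"az": 0,"x": 0.0005,"y": -0.0005,"z": -0.115,"claw": 15},
    {"ax": 0,"ay": 0,"az": 0,"x": 0.0005,"y": -0.0005,"z": -0.115,"claw": 15},
  ],
  squeeze=20,
)

```text
time_s: 15.8
tool_pos: [0.4863, -0.3247, 0.0239]
tool_rot: [-180.0, -0.1, -51.6]
force: [0.5, 0.1, 3.9]
grip_width: 0.0241
```

Request:
step_arm(
  series=[
    {"ax": 0,"ay": 0,"az": 0,"x": 0,"y": 0,"z": 0.01,"claw": 15},
    {"ax": 0,"ay": 0,"az": 0,"x": 0,"y": 0,"z": 0.03,"claw": 15},
    {"ax": 0,"ay": 0,"az": 0,"x": 0,"y": 0,"z": 0.06,"claw": 15},
    {"ax": 0,"ay": 0,"az": 3,"x": 0.003,"y": 0.015,"z": 0.095,"claw": 15},
    {"ax": 0,"ay": 0,"az": 9,"x": 0.01,"y": 0.045,"z": 0.12,"claw": 15},
    {"ax": 0,"ay": 0,"az": 15,"x": 0.02,"y": 0.08,"z": 0.135,"claw": 15},
    {"ax": 0,"ay": 0,"az": 21,"x": 0.029,"y": 0.12,"z": 0.135,"claw": 15},
    {"ax": 0,"ay": 0,"az": 27,"x": 0.038,"y": 0.16,"z": 0.135,"claw": 15},
    {"ax": 0,"ay": 0,"az": 33,"x": 0.047,"y": 0.2,"z": 0.135,"claw": 15},
    {"ax": 0,"ay": 0,"az": 39,"x": 0.056,"y": 0.24,"z": 0.135,"claw": 15},
    {"ax": 0,"ay": 0,"az": 44,"x": 0.065,"y": 0.28,"z": 0.135,"claw": 15},
    {"ax": 0,"ay": 0,"az": 47,"x": 0.071,"y": 0.305,"z": 0.13,"claw": 15},
  ],
)

```text
time_s: 17.0
tool_pos: [0.5577, -0.0155, 0.1538]
tool_rot: [-179.9, -0.1, -4.2]
force: [0.2, 0.6, -0.9]
grip_width: 0.0238
```

Request:
step_arm(
  series=[
    {"ax": 0,"ay": 0,"az": 1.7,"x": 0.003,"y": 0.012,"z": -0.01,"claw": 15},
    {"ax": 0,"ay": 0,"az": 1.7,"x": 0.003,"y": 0.015,"z": -0.035,"claw": 15},
    {"ax": 0,"ay": 0,"az": 1.7,"x": 0.003,"y": 0.015,"z": -0.06,"claw": 15},
    {"ax": 0,"ay": 0,"az": 1.7,"x": 0.003,"y": 0.015,"z": -0.075,"claw": 15},
    {"ax": 0,"ay": 0,"az": 1.7,"x": 0.003,"y": 0.015,"z": -0.08,"claw": 15},
    {"ax": 0,"ay": 0,"az": 1.7,"x": 0.003,"y": 0.015,"z": -0.08,"claw": 15},
  ],
)

```text
time_s: 17.6
tool_pos: [0.5593, -0.0057, 0.0724]
tool_rot: [179.9, 0.1, -3.0]
force: [0.4, 0.5, -0.7]
grip_width: 0.0235
```

Down to 0.0499: −0.0225; correct y +0.001.

Request:
step_arm(
  series=[
    {"ax": 0,"ay": 0,"az": 0,"x": 0,"y": 0.001,"z": -0.01,"claw": 15},
    {"ax": 0,"ay": 0,"az": 0,"x": 0,"y": 0.001,"z": -0.017,"claw": 15},
    {"ax": 0,"ay": 0,"az": 0,"x": 0,"y": 0.001,"z": -0.02,"claw": 15},
    {"ax": 0,"ay": 0,"az": 0,"x": 0,"y": 0.001,"z": -0.022,"claw": 15},
    {"ax": 0,"ay": 0,"az": 0,"x": 0,"y": 0.001,"z": -0.023,"claw": 15},
    {"ax": 0,"ay": 0,"az": 0,"x": 0,"y": 0.001,"z": -0.023,"claw": 15},
  ],
)

```text
time_s: 18.2
tool_pos: [0.5598, -0.0033, 0.05]
tool_rot: [-180.0, -0.0, -2.9]
force: [-0.4, 0.8, 0.1]
grip_width: 0.0239
```

```bash
python3 - <<'E'
from mods import *
v=np.load("w5.npy"); w=Cam("wrist",dict(tool_pos=v[:3],tool_rot=v[3:]))
print(w.plane([(240,142)],.034),w.plane([(228,132),(260,148)],.008))
E
```

```text
[[ 0.39016773 -0.30516151  0.034     ]] [[ 0.3725564  -0.29472773  0.008     ]
 [ 0.40724792 -0.31461676  0.008     ]]
```

Request:
step_arm(
  series=[
    {"ax": 0,"ay": 0,"az": 0,"x": 0,"y": 0,"z": -0.001,"claw": 15},
    {"ax": 0,"ay": 0,"az": 0,"x": 0,"y": 0,"z": -0.001,"claw": 15},
    {"ax": 0,"ay": 0,"az": 0,"x": 0,"y": 0,"z": -0.001,"claw": 40},
    {"ax": 0,"ay": 0,"az": 0,"x": 0,"y": 0,"z": -0.001,"claw": 40},
    {"ax": 0,"ay": 0,"az": 0,"x": 0,"y": 0,"z": 0.01,"claw": 40},
    {"ax": 0,"ay": 0,"az": 0,"x": 0,"y": 0,"z": 0.04,"claw": 40},
    {"ax": 0,"ay": 0,"az": 0,"x": -0.002,"y": -0.005,"z": 0.085,"claw": 40},
    {"ax": 0,"ay": 0,"az": -2,"x": -0.015,"y": -0.025,"z": 0.12,"claw": 50},
    {"ax": 0,"ay": 0,"az": -6,"x": -0.035,"y": -0.06,"z": 0.14,"claw": 50},
    {"ax": 0,"ay": 0,"az": -11,"x": -0.055,"y": -0.1,"z": 0.14,"claw": 50},
    {"ax": 0,"ay": 0,"az": -16,"x": -0.075,"y": -0.14,"z": 0.14,"claw": 50},
    {"ax": 0,"ay": 0,"az": -21,"x": -0.095,"y": -0.18,"z": 0.14,"claw": 50},
  ],
)

```text
time_s: 19.4
tool_pos: [0.4639, -0.1849, 0.1906]
tool_rot: [-179.9, -0.1, -24.1]
force: [0.5, -0.9, -0.4]
grip_width: 0.0432
```

Request:
step_arm(
  series=[
    {"ax": 0,"ay": 0,"az": -3,"x": -0.02,"y": -0.035,"z": 0,"claw": 50},
    {"ax": 0,"ay": 0,"az": -5.7,"x": -0.045,"y": -0.075,"z": -0.015,"claw": 50},
    {"ax": 0,"ay": 0,"az": -5.7,"x": -0.065,"y": -0.105,"z": -0.035,"claw": 50},
    {"ax": 0,"ay": 0,"az": -5.7,"x": -0.074,"y": -0.12,"z": -0.055,"claw": 50},
    {"ax": 0,"ay": 0,"az": -5.7,"x": -0.074,"y": -0.12,"z": -0.055,"claw": 50},
    {"ax": 0,"ay": 0,"az": -5.7,"x": -0.074,"y": -0.12,"z": -0.055,"claw": 50},
  ],
)

```text
time_s: 20.0
tool_pos: [0.3908, -0.3033, 0.1353]
tool_rot: [180.0, 0.0, -29.7]
force: [0.3, -0.1, 0.2]
grip_width: 0.0434
```

```bash
python3 - <<'E'
from mods import *
o=st(); w=Cam("wrist",o); im=w.snap("pics/w9.png")
np.save("w9.npy",np.r_[o["tool_pos"],o["tool_rot"]])
mods(im,w,.004,[(80,0),(560,0),(560,260),(370,320),(260,320),(80,260)])
E
```

```text
t 20.0 pos [ 0.3908 -0.3033  0.1353] rot [ 1.7999e+02  1.0000e-02 -2.9660e+01] F [ 0.3 -0.1  0.2] w 0.0434
px [323. 240.] lens [ 390.8 -304.7] rect [ 385.8 -301.9] size [34.4 33.8] yaw 60.3
```

View pics/w9.png

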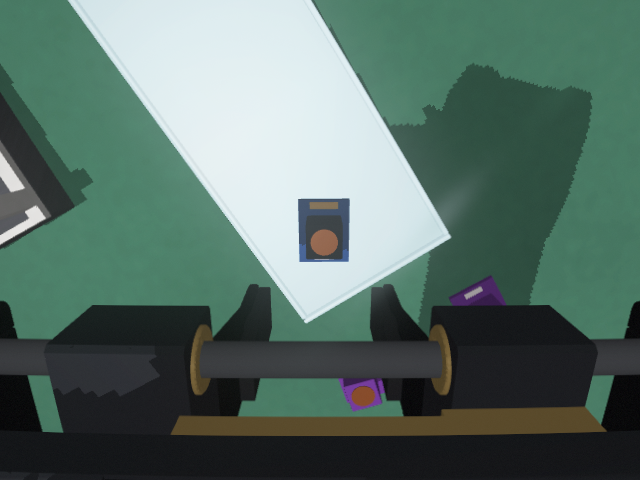

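Request:
step_arm(
  series=[
    {"ax": 0,"ay": 0,"az": 0,"x": 0,"y": -0.001,"z": -0.02,"claw": 50},
    {"ax": 0,"ay": 0,"az": 0,"x": 0,"y": -0.001,"z": -0.05,"claw": 50},
    {"ax": 0,"ay": 0,"az": 0,"x": 0,"y": -0.001,"z": -0.08,"claw": 50},
    {"ax": 0,"ay": 0,"az": 0,"x": 0,"y": -0.001,"z": -0.1,"claw": 50},
    {"ax": 0,"ay": 0,"az": 0,"x": 0,"y": -0.001,"z": -0.11,"claw": 50},
    {"ax": 0,"ay": 0,"az": 0,"x": 0,"y": -0.001,"z": -0.114,"claw": 50},
    {"ax": 0,"ay": 0,"az": 0,"x": 0,"y": -0.001,"z": -0.114,"claw": 15},
    {"ax": 0,"ay": 0,"az": 0,"x": 0,"y": -0.001,"z": -0.114,"claw": 15},
    {"ax": 0,"ay": 0,"az": 0,"x": 0,"y": -0.001,"z": -0.114,"claw": 15},
    {"ax": 0,"ay": 0,"az": 0,"x": 0,"y": -0.001,"z": -0.114,"claw": 15},
  ],
  squeeze=20,
)

```text
time_s: 21.05
tool_pos: [0.3914, -0.3046, 0.0218]
tool_rot: [-180.0, -0.1, -29.6]
force: [-0.3, 1.0, 5.1]
grip_width: 0.0238
```

Request:
step_arm(
  series=[
    {"ax": 0,"ay": 0,"az": 0,"x": 0,"y": 0,"z": 0.01,"claw": 15},
    {"ax": 0,"ay": 0,"az": 0,"x": 0,"y": 0,"z": 0.03,"claw": 15},
    {"ax": 0,"ay": 0,"az": 0,"x": 0,"y": 0,"z": 0.06,"claw": 15},
    {"ax": 0,"ay": 0,"az": 2,"x": 0.01,"y": 0.013,"z": 0.095,"claw": 15},
    {"ax": 0,"ay": 0,"az": 6,"x": 0.03,"y": 0.04,"z": 0.12,"claw": 15},
    {"ax": 0,"ay": 0,"az": 10,"x": 0.053,"y": 0.071,"z": 0.13,"claw": 15},
    {"ax": 0,"ay": 0,"az": 14,"x": 0.076,"y": 0.102,"z": 0.13,"claw": 15},
    {"ax": 0,"ay": 0,"az": 18,"x": 0.1,"y": 0.134,"z": 0.13,"claw": 15},
    {"ax": 0,"ay": 0,"az": 22,"x": 0.122,"y": 0.165,"z": 0.13,"claw": 15},
    {"ax": 0,"ay": 0,"az": 25,"x": 0.143,"y": 0.193,"z": 0.13,"claw": 15},
    {"ax": 0,"ay": 0,"az": 26.7,"x": 0.158,"y": 0.213,"z": 0.12,"claw": 15},
    {"ax": 0,"ay": 0,"az": 26.7,"x": 0.163,"y": 0.2207,"z": 0.1,"claw": 15},
  ],
)

```text
time_s: 22.25
tool_pos: [0.5567, -0.0804, 0.1222]
tool_rot: [-180.0, -0.2, -2.6]
force: [0.4, -0.3, -1.2]
grip_width: 0.0237
```

Request:
step_arm(
  series=[
    {"ax": 0,"ay": 0,"az": 0,"x": 0,"y": 0,"z": -0.02,"claw": 15},
    {"ax": 0,"ay": 0,"az": 0,"x": 0,"y": 0,"z": -0.04,"claw": 15},
    {"ax": 0,"ay": 0,"az": 0,"x": 0,"y": 0,"z": -0.05,"claw": 15},
    {"ax": 0,"ay": 0,"az": 0,"x": 0,"y": 0,"z": -0.05,"claw": 15},
    {"ax": 0,"ay": 0,"az": 0,"x": 0,"y": 0,"z": -0.05,"claw": 15},
  ],
)

```text
time_s: 22.75
tool_pos: [0.5541, -0.0839, 0.0717]
tool_rot: [180.0, -0.1, -2.9]
force: [-0.3, -0.8, -0.4]
grip_width: 0.0241
```

Down 0.024, release, and rise to look at all three.

Request:
step_arm(
  series=[
    {"ax": 0,"ay": 0,"az": 0,"x": 0,"y": 0,"z": -0.01,"claw": 15},
    {"ax": 0,"ay": 0,"az": 0,"x": 0,"y": 0,"z": -0.018,"claw": 15},
    {"ax": 0,"ay": 0,"az": 0,"x": 0,"y": 0,"z": -0.021,"claw": 15},
    {"ax": 0,"ay": 0,"az": 0,"x": 0,"y": 0,"z": -0.023,"claw": 15},
    {"ax": 0,"ay": 0,"az": 0,"x": 0,"y": 0,"z": -0.0245,"claw": 15},
    {"ax": 0,"ay": 0,"az": 0,"x": 0,"y": 0,"z": -0.025,"claw": 15},
    {"ax": 0,"ay": 0,"az": 0,"x": 0,"y": 0,"z": -0.025,"claw": 15},
  ],
)

```text
time_s: 23.45
tool_pos: [0.5533, -0.0835, 0.0478]
tool_rot: [-179.9, 0.1, -2.9]
force: [-8.3, 2.3, 16.8]
grip_width: 0.0242
```

Request:
step_arm(
  series=[
    {"ax": 0,"ay": 0,"az": 0,"x": 0,"y": 0,"z": 0,"claw": 40},
    {"ax": 0,"ay": 0,"az": 0,"x": 0,"y": 0,"z": 0,"claw": 40},
    {"ax": 0,"ay": 0,"az": 0,"x": 0,"y": 0,"z": 0.01,"claw": 40},
    {"ax": 0,"ay": 0,"az": 0,"x": 0,"y": 0,"z": 0.04,"claw": 40},
    {"ax": 0,"ay": 0,"az": 7,"x": 0,"y": 0,"z": 0.085,"claw": 40},
    {"ax": 0,"ay": 0,"az": 15,"x": 0,"y": 0.0,"z": 0.13,"claw": 46},
    {"ax": 0,"ay": 0,"az": 23,"x": 0,"y": 0.01,"z": 0.17,"claw": 46},
    {"ax": 0,"ay": 0,"az": 31,"x": 0,"y": 0.02,"z": 0.21,"claw": 46},
    {"ax": 0,"ay": 0,"az": 39,"x": 0,"y": 0.03,"z": 0.25,"claw": 46},
    {"ax": 0,"ay": 0,"az": 47,"x": 0,"y": 0.04,"z": 0.28,"claw": 46},
    {"ax": 0,"ay": 0,"az": 55,"x": 0,"y": 0.05,"z": 0.31,"claw": 46},
    {"ax": 0,"ay": 0,"az": 63,"x": 0,"y": 0.055,"z": 0.33,"claw": 46},
  ],
)

```text
time_s: 24.65
tool_pos: [0.5541, -0.0279, 0.3787]
tool_rot: [179.9, -0.1, 60.5]
force: [1.0, -1.0, 0.4]
grip_width: 0.0401
```

Request:
step_arm(
  series=[
    {"ax": 0,"ay": 0,"az": 8,"x": 0.02,"y": 0,"z": 0,"claw": 46},
    {"ax": 0,"ay": 0,"az": 16,"x": 0.04,"y": 0,"z": 0,"claw": 46},
    {"ax": 0,"ay": 0,"az": 24,"x": 0.05,"y": 0,"z": 0,"claw": 46},
    {"ax": 0,"ay": 0,"az": 27,"x": 0.05,"y": 0,"z": 0,"claw": 46},
    {"ax": 0,"ay": 0,"az": 27,"x": 0.05,"y": 0,"z": 0,"claw": 46},
  ],
)

```text
time_s: 25.15
tool_pos: [0.6038, -0.029, 0.376]
tool_rot: [-180.0, 0.1, 87.1]
force: [0.5, -0.2, 1.0]
grip_width: 0.0398
```

```bash
python3 - <<'E'
from mods import *
o=st(); w=Cam("wrist",o); im=w.snap("pics/w10.png")
np.save("w10.npy",np.r_[o["tool_pos"],o["tool_rot"]])
E
```

```text
t 25.15 pos [ 0.6038 -0.029   0.376 ] rot [-1.7999e+02  6.0000e-02  8.7070e+01] F [ 0.5 -0.2  1. ] w 0.0398
```

View pics/w10.png

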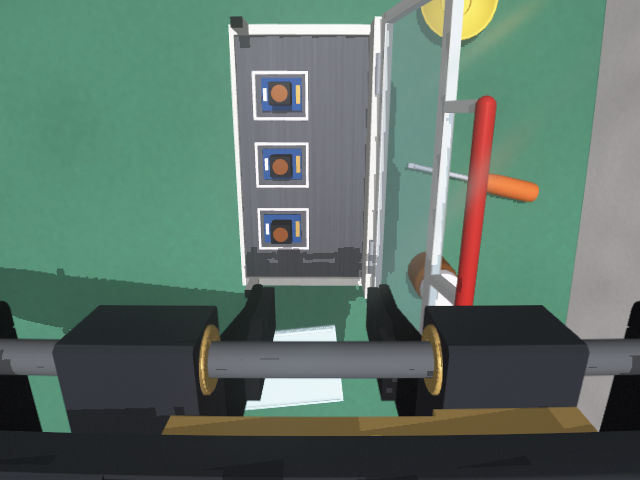

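```bash
python3 - <<'E'
from h import *
v=np.load("w10.npy"); w=Cam("wrist",dict(tool_pos=v[:3],tool_rot=v[3:])); im=cv2.imread("pics/w10.png")
h=cv2.cvtColor(im,cv2.COLOR_BGR2HSV).astype(int);H,S,V=h[...,0],h[...,1],h[...,2]
for y0,y1 in((73,118),(145,186),(211,247)):
    m=np.zeros(H.shape,np.uint8); b=((H>100)&(H<126)&(S>110)); m[y0:y1,250:310]=b[y0:y1,250:310]
    p=np.argwhere(m)[:,::-1].astype(float); P=w.plane(p,.034)[:,:2]*1000
    r=cv2.minAreaRect(P.astype(np.float32)); print("board",np.round(r[0],1),np.round(r[1],1),round(r[2],1))
    br=((H<22)|(H>172))&(S>110)&(V<190); q=np.argwhere(br[y0:y1,268:292])[:,::-1]+[268,y0]
    print(" lens",w.plane([q.mean(0)],.06)[0,:2]*1000)
# bar now, at stop?
print(w.plane([(487,105),(465,300)],.275))
E
```

```text
board [564.6  76.9] [35.1 45.6] 86.9
 lens [563.64655746  75.77840051]
board [559.4  -2.3] [34.6 45.8] 86.9
 lens [559.36274318  -2.48575438]
board [553.3 -82.5] [33.9 45.5] 87.0
 lens [553.19091666 -82.98948093]
[[ 0.7085542   0.05309899  0.275     ]
 [ 0.70164378 -0.0745834   0.275     ]]
```

Request:
step_arm(
  series=[
    {"ax": 0,"ay": 0,"az": 0,"x": 0.03,"y": 0.006,"z": 0,"claw": 46},
    {"ax": 0,"ay": 0,"az": 0,"x": 0.07,"y": 0.014,"z": 0,"claw": 46},
    {"ax": 0,"ay": 0,"az": 0,"x": 0.095,"y": 0.0195,"z": -0.01,"claw": 46},
    {"ax": 0,"ay": 0,"az": 0,"x": 0.101,"y": 0.0195,"z": -0.03,"claw": 46},
    {"ax": 0,"ay": 0,"az": 0,"x": 0.101,"y": 0.0195,"z": -0.06,"claw": 46},
    {"ax": 0,"ay": 0,"az": 0,"x": 0.101,"y": 0.0195,"z": -0.09,"claw": 46},
    {"ax": 0,"ay": 0,"az": 0,"x": 0.101,"y": 0.0195,"z": -0.105,"claw": 46},
    {"ax": 0,"ay": 0,"az": 0,"x": 0.101,"y": 0.0195,"z": -0.112,"claw": 46},
    {"ax": 0,"ay": 0,"az": 0,"x": 0.101,"y": 0.0195,"z": -0.112,"claw": 46},
  ],
)

```text
time_s: 26.1
tool_pos: [0.7045, -0.0088, 0.2639]
tool_rot: [-180.0, -0.0, 87.1]
force: [-0.2, 1.0, 0.9]
grip_width: 0.0399
```

Request:
step_arm(
  series=[
    {"ax": 0,"ay": 0,"az": 0,"x": 0,"y": 0,"z": 0,"claw": 5},
    {"ax": 0,"ay": 0,"az": 0,"x": 0,"y": 0,"z": 0,"claw": 5},
    {"ax": 0,"ay": 0,"az": 0,"x": 0,"y": 0,"z": 0,"claw": 5},
    {"ax": 0,"ay": 0,"az": 0,"x": 0,"y": 0,"z": 0,"claw": 5},
  ],
  squeeze=15,
)

```text
time_s: 26.5
tool_pos: [0.7049, -0.0092, 0.2646]
tool_rot: [179.9, -0.0, 87.1]
force: [0.5, -0.0, 0.2]
grip_width: 0.016
```

Request:
step_arm(
  series=[
    {"ax": 0,"ay": 0,"az": 0,"x": 0,"y": 0,"z": 0,"claw": 5},
    {"ax": 0,"ay": 0,"az": 0,"x": -0.008,"y": 0.0005,"z": 0.001,"claw": 5},
    {"ax": 0,"ay": 0,"az": 0,"x": -0.022,"y": 0.001,"z": 0.0027,"claw": 5},
    {"ax": 0,"ay": 0,"az": 0,"x": -0.0425,"y": 0.002,"z": 0.003,"claw": 5},
    {"ax": 0,"ay": 0,"az": 0,"x": -0.0635,"y": 0.003,"z": 0.0013,"claw": 5},
    {"ax": 0,"ay": 0,"az": 0,"x": -0.084,"y": 0.0043,"z": -0.0027,"claw": 5},
    {"ax": 0,"ay": 0,"az": 0,"x": -0.104,"y": 0.0053,"z": -0.009,"claw": 5},
    {"ax": 0,"ay": 0,"az": 0,"x": -0.123,"y": 0.0063,"z": -0.017,"claw": 5},
    {"ax": 0,"ay": 0,"az": 0,"x": -0.1415,"y": 0.0072,"z": -0.027,"claw": 5},
    {"ax": 0,"ay": 0,"az": 0,"x": -0.1588,"y": 0.008,"z": -0.039,"claw": 5},
    {"ax": 0,"ay": 0,"az": 0,"x": -0.1745,"y": 0.009,"z": -0.053,"claw": 5},
    {"ax": 0,"ay": 0,"az": 0,"x": -0.184,"y": 0.0095,"z": -0.0625,"claw": 5},
  ],
  squeeze=15,
)

```text
time_s: 27.7
tool_pos: [0.5208, 0.001, 0.2016]
tool_rot: [179.8, -0.1, 87.2]
force: [2.8, 0.6, 2.5]
grip_width: 0.0114
```

Request:
step_arm(
  series=[
    {"ax": 0,"ay": 0,"az": 0,"x": -0.008,"y": 0.0004,"z": -0.0095,"claw": 5},
    {"ax": 0,"ay": 0,"az": 0,"x": -0.0176,"y": 0.0009,"z": -0.0224,"claw": 5},
    {"ax": 0,"ay": 0,"az": 0,"x": -0.0283,"y": 0.0014,"z": -0.0404,"claw": 5},
    {"ax": 0,"ay": 0,"az": 0,"x": -0.0372,"y": 0.0019,"z": -0.0594,"claw": 5},
    {"ax": 0,"ay": 0,"az": 0,"x": -0.044,"y": 0.0022,"z": -0.079,"claw": 5},
    {"ax": 0,"ay": 0,"az": 0,"x": -0.048,"y": 0.0024,"z": -0.096,"claw": 5},
    {"ax": 0,"ay": 0,"az": 0,"x": -0.0498,"y": 0.0025,"z": -0.1064,"claw": 5},
    {"ax": 0,"ay": 0,"az": 0,"x": -0.0507,"y": 0.0025,"z": -0.1125,"claw": 5},
    {"ax": 0,"ay": 0,"az": 0,"x": -0.051,"y": 0.0025,"z": -0.116,"claw": 5},
  ],
  squeeze=15,
)

```text
time_s: 28.6
tool_pos: [0.4696, 0.0037, 0.0853]
tool_rot: [-180.0, -0.1, 87.1]
force: [-1.0, 2.9, 2.8]
grip_width: 0.0111
```

Request:
step_arm(
  series=[
    {"ax": 0,"ay": 0,"az": 0,"x": 0,"y": 0,"z": -0.003,"claw": 5},
    {"ax": 0,"ay": 0,"az": 0,"x": -0.0003,"y": 0,"z": -0.006,"claw": 5},
    {"ax": 0,"ay": 0,"az": 0,"x": -0.0004,"y": 0,"z": -0.009,"claw": 5},
    {"ax": 0,"ay": 0,"az": 0,"x": -0.0005,"y": 0,"z": -0.0115,"claw": 5},
    {"ax": 0,"ay": 0,"az": 0,"x": -0.0006,"y": 0,"z": -0.0135,"claw": 5},
    {"ax": 0,"ay": 0,"az": 0,"x": -0.0007,"y": 0,"z": -0.015,"claw": 5},
    {"ax": 0,"ay": 0,"az": 0,"x": -0.0007,"y": 0,"z": -0.0165,"claw": 5},
    {"ax": 0,"ay": 0,"az": 0,"x": -0.0007,"y": 0,"z": -0.018,"claw": 5},
  ],
  squeeze=15,
)

```text
time_s: 29.4
tool_pos: [0.4683, 0.0037, 0.0671]
tool_rot: [-179.9, -0.0, 87.1]
force: [-2.5, 4.5, 2.7]
grip_width: 0.0108
```

Request:
step_arm(
  series=[
    {"ax": 0,"ay": 0,"az": 0,"x": 0,"y": 0,"z": -0.001,"claw": 5},
    {"ax": 0,"ay": 0,"az": 0,"x": 0,"y": 0,"z": -0.002,"claw": 5},
    {"ax": 0,"ay": 0,"az": 0,"x": 0,"y": 0,"z": -0.003,"claw": 5},
    {"ax": 0,"ay": 0,"az": 0,"x": 0,"y": 0,"z": -0.003,"claw": 5},
  ],
  squeeze=15,
)

```text
time_s: 29.8
tool_pos: [0.4683, 0.0037, 0.064]
tool_rot: [-179.9, -0.0, 87.1]
force: [-2.5, 4.8, 0.6]
grip_width: 0.0107
```

Request:
step_arm(
  series=[
    {"ax": 0,"ay": 0,"az": 0,"x": 0,"y": 0,"z": -0.001,"claw": 5},
    {"ax": 0,"ay": 0,"az": 0,"x": 0,"y": 0,"z": -0.002,"claw": 5},
    {"ax": 0,"ay": 0,"az": 0,"x": 0,"y": 0,"z": -0.003,"claw": 5},
    {"ax": 0,"ay": 0,"az": 0,"x": 0,"y": 0,"z": -0.003,"claw": 5},
  ],
  squeeze=25,
)

```text
time_s: 30.2
tool_pos: [0.4683, 0.0037, 0.062]
tool_rot: [-179.9, -0.1, 87.1]
force: [-6.0, 4.6, 10.6]
grip_width: 0.0107
```

```bash
python3 - <<'E'
from h import *
o=st(); w=Cam("wrist",o); w.snap("pics/w11.png")
Cam("top").snap("pics/t11.png"); im=cv2.imread("pics/t11.png")
cv2.imwrite("pics/t11a.png",cv2.resize(im[170:290,200:420],(800,436),interpolation=cv2.INTER_CUBIC))
E
```

```text
t 30.2 pos [0.4683 0.0037 0.062 ] rot [-1.7986e+02 -8.0000e-02  8.7130e+01] F [-6.   4.6 10.6] w 0.0107
```

View pics/w11.png

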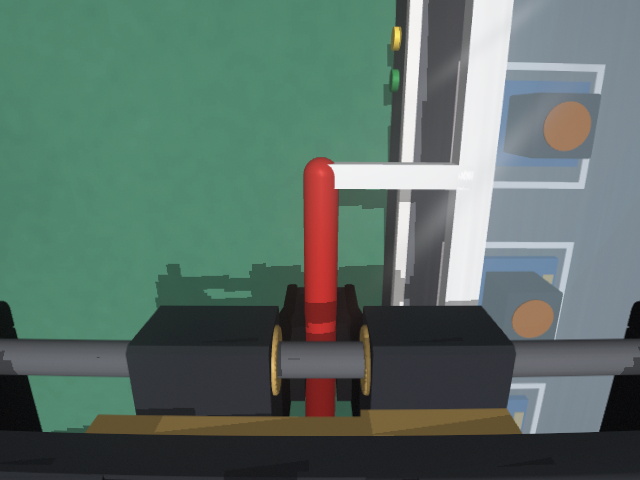

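View pics/t11a.png

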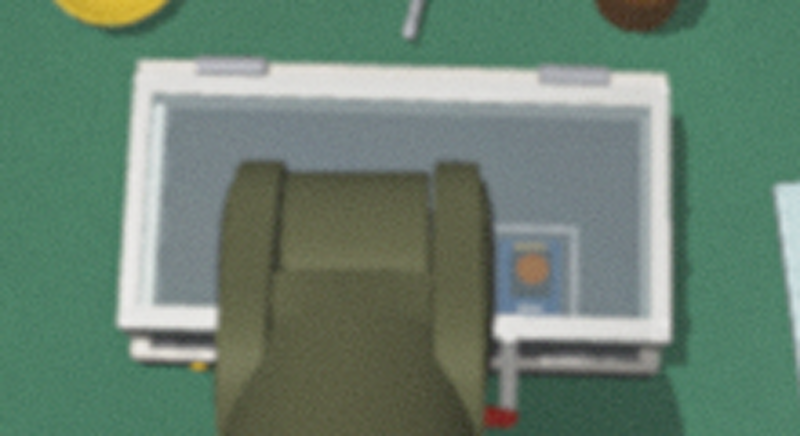

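Request:
step_arm(
  series=[
    {"ax": 0,"ay": 0,"az": 0,"x": 0,"y": 0,"z": -0.001,"claw": 5},
    {"ax": 0,"ay": 0,"az": 0,"x": 0,"y": 0,"z": -0.0015,"claw": 5},
    {"ax": 0,"ay": 0,"az": 0,"x": 0,"y": 0,"z": -0.0015,"claw": 5},
  ],
  squeeze=25,
)

```text
time_s: 30.6
tool_pos: [0.4683, 0.0037, 0.0617]
tool_rot: [-179.8, -0.1, 87.1]
force: [-10.8, 4.8, 23.5]
grip_width: 0.0103
```

Request:
step_arm(
  series=[
    {"ax": 0,"ay": 0,"az": 0,"x": 0,"y": 0,"z": 0.002,"claw": 46},
    {"ax": 0,"ay": 0,"az": 0,"x": 0,"y": 0,"z": 0.003,"claw": 46},
    {"ax": 0,"ay": 0,"az": 0,"x": 0,"y": 0,"z": 0.003,"claw": 46},
    {"ax": 0,"ay": 0,"az": 0,"x": 0,"y": 0,"z": 0.015,"claw": 46},
    {"ax": 0,"ay": 0,"az": 0,"x": 0,"y": 0,"z": 0.045,"claw": 46},
    {"ax": 0,"ay": 0,"az": 0,"x": 0.005,"y": 0.02,"z": 0.09,"claw": 46},
    {"ax": 0,"ay": 0,"az": 0,"x": 0.015,"y": 0.055,"z": 0.13,"claw": 46},
    {"ax": 0,"ay": 0,"az": 0,"x": 0.025,"y": 0.1,"z": 0.16,"claw": 0},
    {"ax": 0,"ay": 0,"az": 0,"x": 0.035,"y": 0.145,"z": 0.18,"claw": 0},
    {"ax": 0,"ay": 0,"az": 0,"x": 0.045,"y": 0.19,"z": 0.2,"claw": 0},
    {"ax": 0,"ay": 0,"az": 0,"x": 0.05,"y": 0.23,"z": 0.21,"claw": 0},
    {"ax": 0,"ay": 0,"az": 0,"x": 0.05,"y": 0.255,"z": 0.21,"claw": 0},
  ],
)

```text
time_s: 31.8
tool_pos: [0.5196, 0.2629, 0.2721]
tool_rot: [179.8, -0.1, 87.3]
force: [0.6, -1.2, 0.2]
grip_width: 0.0079
```

Request:
step_arm(
  series=[
    {"ax": 0,"ay": 0,"az": 0,"x": 0,"y": 0,"z": 0,"claw": 0},
    {"ax": 0,"ay": 0,"az": 0,"x": 0,"y": 0,"z": 0,"claw": 0},
    {"ax": 0,"ay": 0,"az": 0,"x": 0,"y": 0,"z": 0,"claw": 0},
  ],
)

```text
time_s: 32.1
tool_pos: [0.5193, 0.2555, 0.2697]
tool_rot: [-180.0, 0.1, 86.9]
force: [1.1, -0.3, 0.2]
grip_width: 0.0002
```

```bash
python3 - <<'E'
from h import *
o=st(); w=Cam("wrist",o); w.snap("pics/w12.png")
np.save("w12.npy",np.r_[o["tool_pos"],o["tool_rot"]])
Cam("scene").snap("pics/s12.png")
im=cv2.imread("pics/s12.png"); cv2.imwrite("pics/s12a.png",cv2.resize(im[140:340,200:480],(800,571),interpolation=cv2.INTER_CUBIC))
E
```

```text
t 32.1 pos [0.5193 0.2555 0.2697] rot [-1.7999e+02  8.0000e-02  8.6940e+01] F [ 1.1 -0.3  0.2] w 0.0002
```

View pics/w12.png

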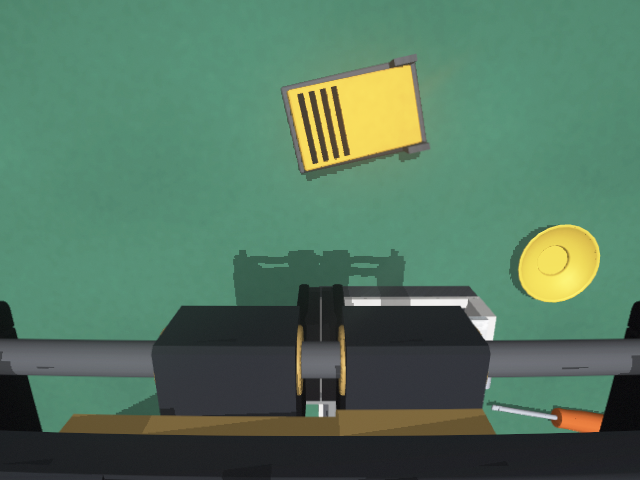

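View pics/s12a.png

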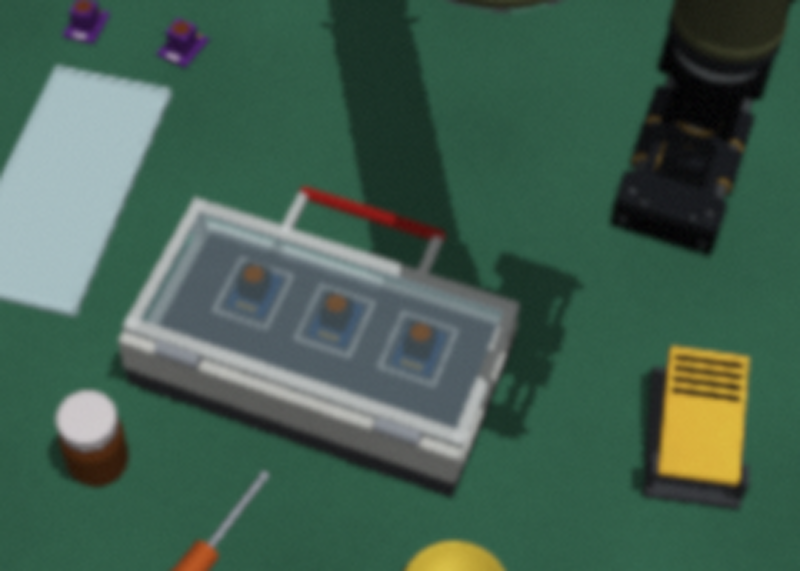

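```bash
python3 - <<'E'
from h import *
v=np.load("w12.npy"); w=Cam("wrist",dict(tool_pos=v[:3],tool_rot=v[3:]))
f=w.plane([(288,92),(305,170)],.061); b=w.plane([(413,66),(424,140)],.036)
print(f.round(4),b.round(4)); F=f.mean(0);B=b.mean(0);d=(B-F)[:2];L=np.hypot(*d);u=d/L;print("len",L,"yaw",np.degrees(np.arctan2(u[1],u[0])),"press",F[:2]+u*.02, "width",np.linalg.norm(f[0]-f[1]))
c=Cam("top");s=Cam("scene")
def red(im,lo):
    h=cv2.cvtColor(im,cv2.COLOR_BGR2HSV).astype(int)
    m=((h[...,0]<6)|(h[...,0]>174))&(h[...,1]>130)&(h[...,2]>60); m[:, :lo[0]]=0; m[:,lo[1]:]=0
    ys,xs=np.nonzero(m); return xs.mean(),ys.mean(),len(xs)
a=red(c.snap("pics/t12.png"),(220,420)); b=red(cv2.imread("pics/s12.png"),(250,400)); print(a,b,tri([c,s],[a[:2],b[:2]]))
E
```

```text
[[0.498  0.3562 0.061 ]
 [0.5081 0.2902 0.061 ]] [[0.6082 0.3737 0.036 ]
 [0.6189 0.3089 0.036 ]]
len 0.11199106128462638 yaw 9.304706281237124 press [0.52277045 0.32640195] width 0.06677311962972503
(np.float64(307.3958333333333), np.float64(283.6190476190476), 336) (np.float64(329.255), np.float64(213.83), 200) (array([4.65738908e-01, 3.50752864e-06, 7.54966493e-02]), [0.0014307622802962466, 0.0014307622802962946])
```

Request:
step_arm(
  series=[
    {"ax": 0,"ay": 0,"az": 0,"x": 0.002,"y": 0.03,"z": -0.02,"claw": 0},
    {"ax": 0,"ay": 0,"az": 0,"x": 0.0035,"y": 0.06,"z": -0.05,"claw": 0},
    {"ax": 0,"ay": 0,"az": 0,"x": 0.0035,"y": 0.071,"z": -0.09,"claw": 0},
    {"ax": 0,"ay": 0,"az": 0,"x": 0.0035,"y": 0.071,"z": -0.13,"claw": 0},
    {"ax": 0,"ay": 0,"az": 0,"x": 0.0035,"y": 0.071,"z": -0.16,"claw": 0},
    {"ax": 0,"ay": 0,"az": 0,"x": 0.0035,"y": 0.071,"z": -0.18,"claw": 0},
    {"ax": 0,"ay": 0,"az": 0,"x": 0.0035,"y": 0.071,"z": -0.185,"claw": 0},
    {"ax": 0,"ay": 0,"az": 0,"x": 0.0035,"y": 0.071,"z": -0.185,"claw": 0},
  ],
)

```text
time_s: 33.05
tool_pos: [0.5225, 0.3281, 0.0846]
tool_rot: [-180.0, 0.0, 87.1]
force: [0.2, 0.2, 0.4]
grip_width: 0.0003
```

Press: down to TCP 0.048 then slower.

Request:
step_arm(
  series=[
    {"ax": 0,"ay": 0,"az": 0,"x": 0,"y": 0,"z": -0.008,"claw": 0},
    {"ax": 0,"ay": 0,"az": 0,"x": 0,"y": 0,"z": -0.016,"claw": 0},
    {"ax": 0,"ay": 0,"az": 0,"x": 0,"y": 0,"z": -0.021,"claw": 0},
    {"ax": 0,"ay": 0,"az": 0,"x": 0,"y": 0,"z": -0.026,"claw": 0},
    {"ax": 0,"ay": 0,"az": 0,"x": 0,"y": 0,"z": -0.031,"claw": 0},
    {"ax": 0,"ay": 0,"az": 0,"x": 0,"y": 0,"z": -0.036,"claw": 0},
    {"ax": 0,"ay": 0,"az": 0,"x": 0,"y": 0,"z": -0.039,"claw": 0},
  ],
)

```text
time_s: 33.75
tool_pos: [0.5212, 0.3291, 0.0459]
tool_rot: [-179.8, 0.0, 87.1]
force: [-5.3, -1.2, 8.2]
grip_width: 0.0006
```

Request:
step_arm(
  series=[
    {"ax": 0,"ay": 0,"az": 0,"x": 0,"y": 0,"z": -0.002,"claw": 0},
    {"ax": 0,"ay": 0,"az": 0,"x": 0,"y": 0,"z": -0.004,"claw": 0},
    {"ax": 0,"ay": 0,"az": 0,"x": 0,"y": 0,"z": -0.004,"claw": 0},
  ],
)

```text
time_s: 34.05
tool_pos: [0.521, 0.3291, 0.0425]
tool_rot: [-179.8, 0.0, 87.1]
force: [-6.1, -2.3, 8.4]
grip_width: 0.0006
```

Request:
step_arm(
  series=[
    {"ax": 0,"ay": 0,"az": 0,"x": 0,"y": 0,"z": -0.0015,"claw": 0},
    {"ax": 0,"ay": 0,"az": 0,"x": 0,"y": 0,"z": -0.003,"claw": 0},
    {"ax": 0,"ay": 0,"az": 0,"x": 0,"y": 0,"z": -0.003,"claw": 0},
  ],
)

```text
time_s: 34.35
tool_pos: [0.521, 0.3291, 0.042]
tool_rot: [-179.8, -0.0, 87.1]
force: [-11.1, -4.7, 23.6]
grip_width: 0.001
```

Request:
step_arm(
  series=[
    {"ax": 0,"ay": 0,"az": 0,"x": 0,"y": 0,"z": 0,"claw": 0},
    {"ax": 0,"ay": 0,"az": 0,"x": 0,"y": 0,"z": 0,"claw": 0},
    {"ax": 0,"ay": 0,"az": 0,"x": 0,"y": 0,"z": 0,"claw": 0},
    {"ax": 0,"ay": 0,"az": 0,"x": 0,"y": 0,"z": 0,"claw": 0},
    {"ax": 0,"ay": 0,"az": 0,"x": 0,"y": 0,"z": 0,"claw": 0},
    {"ax": 0,"ay": 0,"az": 0,"x": 0,"y": 0,"z": 0,"claw": 0},
    {"ax": 0,"ay": 0,"az": 0,"x": 0,"y": 0,"z": 0,"claw": 0},
    {"ax": 0,"ay": 0,"az": 0,"x": 0,"y": 0,"z": 0.008,"claw": 0},
    {"ax": 0,"ay": 0,"az": 0,"x": 0,"y": 0,"z": 0.018,"claw": 0},
    {"ax": 0,"ay": 0,"az": 0,"x": 0,"y": 0,"z": 0.028,"claw": 0},
    {"ax": 0,"ay": 0,"az": 0,"x": 0,"y": 0,"z": 0.045,"claw": 0},
    {"ax": 0,"ay": 0,"az": 0,"x": 0,"y": 0,"z": 0.085,"claw": 46},
  ],
)

```text
time_s: 35.55
tool_pos: [0.5199, 0.3275, 0.121]
tool_rot: [-179.7, 0.3, 87.1]
force: [0.2, 0.8, -0.3]
grip_width: 0.0035
```

Request:
step_arm(
  series=[
    {"ax": 0,"ay": 0,"az": 0,"x": 0,"y": -0.01,"z": 0.04,"claw": 46},
    {"ax": 0,"ay": 0,"az": 0,"x": -0.01,"y": -0.045,"z": 0.06,"claw": 46},
    {"ax": 0,"ay": 0,"az": 0,"x": -0.018,"y": -0.09,"z": 0.07,"claw": 46},
    {"ax": 0,"ay": 0,"az": 0,"x": -0.026,"y": -0.135,"z": 0.07,"claw": 46},
    {"ax": 0,"ay": 0,"az": 0,"x": -0.034,"y": -0.18,"z": 0.07,"claw": 46},
    {"ax": 0,"ay": 0,"az": 0,"x": -0.042,"y": -0.225,"z": 0.06,"claw": 46},
    {"ax": 0,"ay": 0,"az": 0,"x": -0.05,"y": -0.27,"z": 0.05,"claw": 46},
    {"ax": 0,"ay": 0,"az": 0,"x": -0.053,"y": -0.305,"z": 0.03,"claw": 46},
    {"ax": 0,"ay": 0,"az": 0,"x": -0.053,"y": -0.325,"z": 0.01,"claw": 46},
    {"ax": 0,"ay": 0,"az": 0,"x": -0.053,"y": -0.325,"z": 0.0,"claw": 46},
    {"ax": 0,"ay": 0,"az": 0,"x": -0.053,"y": -0.325,"z": 0.0,"claw": 46},
  ],
)

```text
time_s: 36.65
tool_pos: [0.4683, 0.004, 0.1226]
tool_rot: [-179.8, 0.0, 87.1]
force: [-0.1, 0.4, -0.3]
grip_width: 0.0398
```

```bash
python3 - <<'E'
from h import *
o=st(); w=Cam("wrist",o); w.snap("pics/w13.png")
Cam("scene").snap("pics/s13.png")
im=cv2.imread("pics/s13.png"); cv2.imwrite("pics/s13a.png",cv2.resize(im[140:340,200:480],(800,571),interpolation=cv2.INTER_CUBIC))
E
```

```text
t 36.65 pos [0.4683 0.004  0.1226] rot [-1.7985e+02  4.0000e-02  8.7060e+01] F [-0.1  0.4 -0.3] w 0.0398
```

View pics/w13.png

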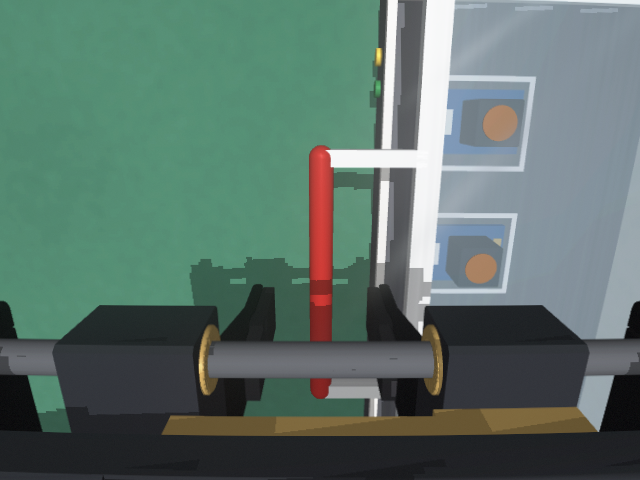

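View pics/s13a.png

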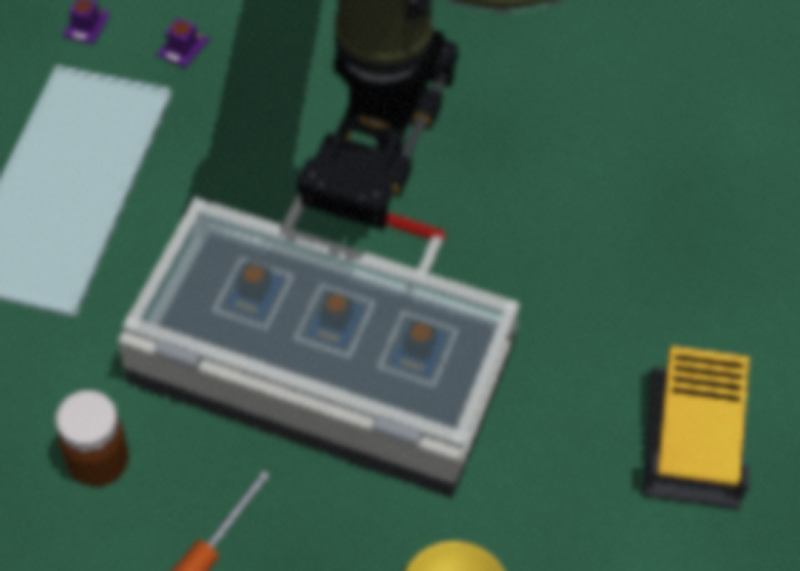

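Request:
step_arm(
  series=[
    {"ax": 0,"ay": 0,"az": 0,"x": 0,"y": 0,"z": -0.015,"claw": 46},
    {"ax": 0,"ay": 0,"az": 0,"x": 0,"y": 0,"z": -0.035,"claw": 46},
    {"ax": 0,"ay": 0,"az": 0,"x": 0,"y": 0,"z": -0.05,"claw": 46},
    {"ax": 0,"ay": 0,"az": 0,"x": 0,"y": 0,"z": -0.057,"claw": 46},
    {"ax": 0,"ay": 0,"az": 0,"x": 0,"y": 0,"z": -0.057,"claw": 5},
    {"ax": 0,"ay": 0,"az": 0,"x": 0,"y": 0,"z": -0.057,"claw": 5},
    {"ax": 0,"ay": 0,"az": 0,"x": 0,"y": 0,"z": -0.057,"claw": 5},
    {"ax": 0,"ay": 0,"az": 0,"x": 0,"y": 0,"z": -0.057,"claw": 5},
    {"ax": 0,"ay": 0,"az": 0,"x": 0,"y": 0,"z": -0.057,"claw": 5},
  ],
  squeeze=18,
)

```text
time_s: 37.65
tool_pos: [0.4683, 0.0042, 0.0672]
tool_rot: [-179.8, -0.0, 87.1]
force: [-5.4, 0.6, 5.0]
grip_width: 0.0112
```

Request:
step_arm(
  series=[
    {"ax": 0,"ay": 0,"az": 0,"x": 0.0003,"y": 0,"z": 0.0105,"claw": 5},
    {"ax": 0,"ay": 0,"az": 0,"x": 0.002,"y": 0,"z": 0.028,"claw": 5},
    {"ax": 0,"ay": 0,"az": 0,"x": 0.006,"y": -0.0003,"z": 0.0485,"claw": 5},
    {"ax": 0,"ay": 0,"az": 0,"x": 0.012,"y": -0.0006,"z": 0.0685,"claw": 5},
    {"ax": 0,"ay": 0,"az": 0,"x": 0.02,"y": -0.001,"z": 0.0877,"claw": 5},
    {"ax": 0,"ay": 0,"az": 0,"x": 0.0304,"y": -0.0015,"z": 0.106,"claw": 5},
    {"ax": 0,"ay": 0,"az": 0,"x": 0.0424,"y": -0.0021,"z": 0.123,"claw": 5},
    {"ax": 0,"ay": 0,"az": 0,"x": 0.056,"y": -0.0028,"z": 0.139,"claw": 5},
    {"ax": 0,"ay": 0,"az": 0,"x": 0.0713,"y": -0.0036,"z": 0.153,"claw": 5},
    {"ax": 0,"ay": 0,"az": 0,"x": 0.088,"y": -0.0045,"z": 0.166,"claw": 5},
    {"ax": 0,"ay": 0,"az": 0,"x": 0.106,"y": -0.0054,"z": 0.1765,"claw": 5},
    {"ax": 0,"ay": 0,"az": 0,"x": 0.125,"y": -0.0064,"z": 0.1854,"claw": 5},
  ],
  squeeze=18,
)

```text
time_s: 38.85
tool_pos: [0.5917, -0.0024, 0.256]
tool_rot: [-179.6, -0.1, 87.1]
force: [-11.6, 0.2, 13.2]
grip_width: 0.0114
```

Request:
step_arm(
  series=[
    {"ax": 0,"ay": 0,"az": 0,"x": 0.02,"y": -0.001,"z": 0.007,"claw": 5},
    {"ax": 0,"ay": 0,"az": 0,"x": 0.04,"y": -0.002,"z": 0.0116,"claw": 5},
    {"ax": 0,"ay": 0,"az": 0,"x": 0.06,"y": -0.003,"z": 0.0141,"claw": 5},
    {"ax": 0,"ay": 0,"az": 0,"x": 0.075,"y": -0.0038,"z": 0.0146,"claw": 5},
    {"ax": 0,"ay": 0,"az": 0,"x": 0.085,"y": -0.0043,"z": 0.0143,"claw": 5},
    {"ax": 0,"ay": 0,"az": 0,"x": 0.092,"y": -0.0047,"z": 0.0138,"claw": 5},
    {"ax": 0,"ay": 0,"az": 0,"x": 0.097,"y": -0.005,"z": 0.0133,"claw": 5},
    {"ax": 0,"ay": 0,"az": 0,"x": 0.1,"y": -0.0051,"z": 0.013,"claw": 5},
  ],
  squeeze=18,
)

```text
time_s: 39.65
tool_pos: [0.6944, -0.008, 0.2665]
tool_rot: [180.0, 0.0, 87.1]
force: [-4.0, -0.5, 2.0]
grip_width: 0.0115
```

Slow onto the stop (expected TCP x about 0.7036).

Request:
step_arm(
  series=[
    {"ax": 0,"ay": 0,"az": 0,"x": 0.002,"y": 0,"z": -0.0003,"claw": 5},
    {"ax": 0,"ay": 0,"az": 0,"x": 0.004,"y": -0.0002,"z": -0.0007,"claw": 5},
    {"ax": 0,"ay": 0,"az": 0,"x": 0.0058,"y": -0.0003,"z": -0.001,"claw": 5},
    {"ax": 0,"ay": 0,"az": 0,"x": 0.0073,"y": -0.0004,"z": -0.0013,"claw": 5},
    {"ax": 0,"ay": 0,"az": 0,"x": 0.0088,"y": -0.0005,"z": -0.0015,"claw": 5},
    {"ax": 0,"ay": 0,"az": 0,"x": 0.0103,"y": -0.0005,"z": -0.0017,"claw": 5},
    {"ax": 0,"ay": 0,"az": 0,"x": 0.0115,"y": -0.0005,"z": -0.0019,"claw": 5},
    {"ax": 0,"ay": 0,"az": 0,"x": 0.0115,"y": -0.0005,"z": -0.0019,"claw": 5},
  ],
  squeeze=18,
)

```text
time_s: 40.45
tool_pos: [0.7037, -0.0085, 0.2647]
tool_rot: [-179.7, -0.0, 87.1]
force: [-10.4, 0.4, 9.0]
grip_width: 0.0113
```

Request:
step_arm(
  series=[
    {"ax": 0,"ay": 0,"az": 0,"x": -0.001,"y": 0,"z": 0,"claw": 46},
    {"ax": 0,"ay": 0,"az": 0,"x": -0.001,"y": 0,"z": 0,"claw": 46},
    {"ax": 0,"ay": 0,"az": 0,"x": -0.001,"y": 0,"z": 0.01,"claw": 46},
    {"ax": 0,"ay": 0,"az": 0,"x": -0.001,"y": 0,"z": 0.04,"claw": 46},
    {"ax": 0,"ay": 0,"az": 0,"x": -0.005,"y": 0,"z": 0.08,"claw": 46},
    {"ax": 0,"ay": 0,"az": 0,"x": -0.035,"y": -0.01,"z": 0.105,"claw": 46},
    {"ax": 0,"ay": 0,"az": 0,"x": -0.075,"y": -0.02,"z": 0.11,"claw": 46},
    {"ax": 0,"ay": 0,"az": 0,"x": -0.1,"y": -0.02,"z": 0.11,"claw": 46},
    {"ax": 0,"ay": 0,"az": 0,"x": -0.1,"y": -0.02,"z": 0.11,"claw": 46},
  ],
)

```text
time_s: 41.35
tool_pos: [0.6043, -0.0294, 0.3755]
tool_rot: [179.9, -0.2, 87.0]
force: [0.3, 0.2, 0.7]
grip_width: 0.0401
```

```bash
cat > padmods.py <<'E'
from h import *
def padmods(im,w):
    h=cv2.cvtColor(im,cv2.COLOR_BGR2HSV).astype(int);H,S,V=h[...,0],h[...,1],h[...,2]
    b=((H>100)&(H<126)&(S>110)).astype(np.uint8); b[310:]=0
    b=cv2.morphologyEx(b,cv2.MORPH_CLOSE,np.ones((15,15)))
    n,l,s,ce=cv2.connectedComponentsWithStats(b)
    for i in range(1,n):
        if s[i,4]<250: continue
        p=np.argwhere(l==i)[:,::-1].astype(float); r=cv2.minAreaRect((w.plane(p,.034)[:,:2]*1000).astype(np.float32))
        print("px",ce[i].round(),"board",np.round(r[0],1),np.round(r[1],1),round(r[2],1))
E
python3 - <<'E'
from padmods import *
o=st(); w=Cam("wrist",o); im=w.snap("pics/w14.png"); padmods(im,w)
E
```

```text
t 41.35 pos [ 0.6043 -0.0294  0.3755] rot [ 1.7986e+02 -1.7000e-01  8.7030e+01] F [0.3 0.2 0.7] w 0.0401
px [281.  93.] board [564.4  76.9] [35.1 44.9] 86.8
px [282. 163.] board [559.5  -2.4] [34.6 45.8] 86.9
px [282. 227.] board [553.4 -82.6] [33.9 45.6] 86.9
```

View pics/w14.png

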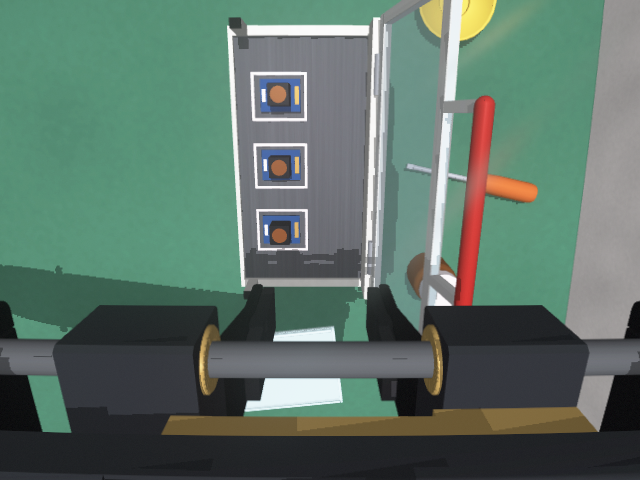

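Request:
step_arm(
  series=[
    {"ax": 0,"ay": 0,"az": -8,"x": -0.01,"y": -0.005,"z": -0.01,"claw": 50},
    {"ax": 0,"ay": 0,"az": -16,"x": -0.02,"y": -0.01,"z": -0.03,"claw": 50},
    {"ax": 0,"ay": 0,"az": -24,"x": -0.03,"y": -0.02,"z": -0.05,"claw": 50},
    {"ax": 0,"ay": 0,"az": -32,"x": -0.04,"y": -0.03,"z": -0.08,"claw": 50},
    {"ax": 0,"ay": 0,"az": -40,"x": -0.051,"y": -0.04,"z": -0.11,"claw": 50},
    {"ax": 0,"ay": 0,"az": -48,"x": -0.051,"y": -0.05,"z": -0.14,"claw": 50},
    {"ax": 0,"ay": 0,"az": -56,"x": -0.051,"y": -0.0535,"z": -0.17,"claw": 50},
    {"ax": 0,"ay": 0,"az": -64,"x": -0.051,"y": -0.0535,"z": -0.2,"claw": 50},
    {"ax": 0,"ay": 0,"az": -72,"x": -0.051,"y": -0.0535,"z": -0.22,"claw": 50},
    {"ax": 0,"ay": 0,"az": -80,"x": -0.051,"y": -0.0535,"z": -0.24,"claw": 50},
    {"ax": 0,"ay": 0,"az": -88,"x": -0.051,"y": -0.0535,"z": -0.25,"claw": 50},
    {"ax": 0,"ay": 0,"az": -89.9,"x": -0.051,"y": -0.0535,"z": -0.26,"claw": 50},
  ],
)

```text
time_s: 42.6
tool_pos: [0.5561, -0.0815, 0.1124]
tool_rot: [179.9, 0.0, -2.9]
force: [0.7, -0.4, 0.5]
grip_width: 0.0435
```

Request:
step_arm(
  series=[
    {"ax": 0,"ay": 0,"az": 0,"x": 0,"y": 0,"z": 0,"claw": 50},
    {"ax": 0,"ay": 0,"az": 0,"x": 0,"y": 0,"z": 0,"claw": 50},
  ],
)

```text
time_s: 42.8
tool_pos: [0.5557, -0.0817, 0.1136]
tool_rot: [179.9, -0.0, -2.6]
force: [-0.8, 0.3, 0.9]
grip_width: 0.0435
```

```bash
python3 - <<'E'
from h import *
o=st(); w=Cam("wrist",o); w.snap("pics/w15.png")
E
```

```text
t 42.8 pos [ 0.5557 -0.0817  0.1136] rot [ 1.7995e+02 -2.0000e-02 -2.6500e+00] F [-0.8  0.3  0.9] w 0.0435
```

View pics/w15.png

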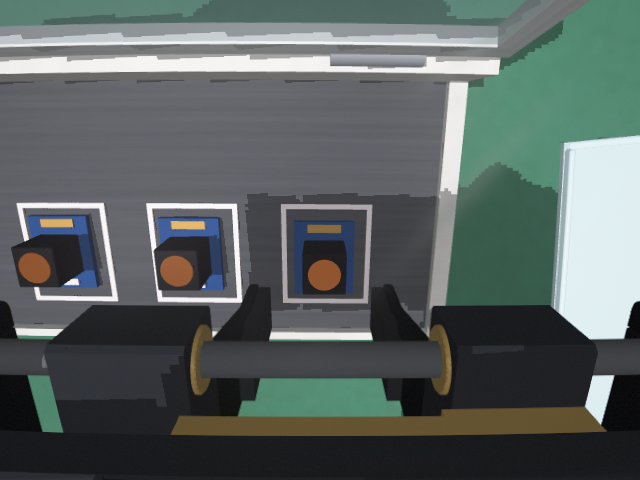

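Request:
step_arm(
  series=[
    {"ax": 0,"ay": 0,"az": -0.3,"x": -0.001,"y": -0.0005,"z": -0.02,"claw": 50},
    {"ax": 0,"ay": 0,"az": -0.3,"x": -0.0025,"y": -0.001,"z": -0.04,"claw": 50},
    {"ax": 0,"ay": 0,"az": -0.3,"x": -0.0025,"y": -0.001,"z": -0.057,"claw": 50},
    {"ax": 0,"ay": 0,"az": -0.3,"x": -0.0025,"y": -0.001,"z": -0.065,"claw": 50},
    {"ax": 0,"ay": 0,"az": -0.3,"x": -0.0025,"y": -0.001,"z": -0.065,"claw": 15},
    {"ax": 0,"ay": 0,"az": -0.3,"x": -0.0025,"y": -0.001,"z": -0.065,"claw": 15},
    {"ax": 0,"ay": 0,"az": -0.3,"x": -0.0025,"y": -0.001,"z": -0.065,"claw": 15},
    {"ax": 0,"ay": 0,"az": -0.3,"x": -0.0025,"y": -0.001,"z": -0.065,"claw": 15},
  ],
  squeeze=20,
)

```text
time_s: 43.65
tool_pos: [0.5532, -0.0828, 0.0492]
tool_rot: [180.0, -0.1, -3.1]
force: [0.7, 0.1, 1.1]
grip_width: 0.024
```

Request:
step_arm(
  series=[
    {"ax": 0,"ay": 0,"az": 0,"x": 0,"y": 0,"z": 0.01,"claw": 15},
    {"ax": 0,"ay": 0,"az": 0,"x": 0,"y": 0,"z": 0.03,"claw": 15},
    {"ax": 0,"ay": 0,"az": 0,"x": 0,"y": 0,"z": 0.06,"claw": 15},
    {"ax": 0,"ay": 0,"az": 0,"x": 0,"y": -0.01,"z": 0.09,"claw": 15},
    {"ax": 0,"ay": 0,"az": 0,"x": 0.001,"y": -0.035,"z": 0.105,"claw": 15},
    {"ax": 0,"ay": 0,"az": 0,"x": 0.002,"y": -0.07,"z": 0.11,"claw": 15},
    {"ax": 0,"ay": 0,"az": 0,"x": 0.004,"y": -0.11,"z": 0.11,"claw": 15},
    {"ax": 0,"ay": 0,"az": 0,"x": 0.005,"y": -0.15,"z": 0.105,"claw": 15},
    {"ax": 0,"ay": 0,"az": 0,"x": 0.007,"y": -0.185,"z": 0.095,"claw": 15},
    {"ax": 0,"ay": 0,"az": 0,"x": 0.007,"y": -0.21,"z": 0.075,"claw": 15},
    {"ax": 0,"ay": 0,"az": 0,"x": 0.007,"y": -0.225,"z": 0.05,"claw": 15},
    {"ax": 0,"ay": 0,"az": 0,"x": 0.007,"y": -0.225,"z": 0.02,"claw": 15},
  ],
)

```text
time_s: 44.85
tool_pos: [0.5591, -0.3117, 0.0695]
tool_rot: [179.8, -0.1, -3.3]
force: [0.3, 0.7, -0.8]
grip_width: 0.0239
```

Request:
step_arm(
  series=[
    {"ax": 0,"ay": 0,"az": 0,"x": 0,"y": 0,"z": -0.02,"claw": 15},
    {"ax": 0,"ay": 0,"az": 0,"x": 0,"y": 0,"z": -0.034,"claw": 15},
    {"ax": 0,"ay": 0,"az": 0,"x": 0,"y": 0,"z": -0.04,"claw": 15},
    {"ax": 0,"ay": 0,"az": 0,"x": 0,"y": 0,"z": -0.042,"claw": 15},
    {"ax": 0,"ay": 0,"az": 0,"x": 0,"y": 0,"z": -0.042,"claw": 15},
  ],
)

```text
time_s: 45.35
tool_pos: [0.5601, -0.3077, 0.0272]
tool_rot: [180.0, -0.1, -3.1]
force: [-0.5, 0.1, -0.4]
grip_width: 0.0238
```

Request:
step_arm(
  series=[
    {"ax": 0,"ay": 0,"az": 0,"x": 0,"y": 0,"z": -0.002,"claw": 15},
    {"ax": 0,"ay": 0,"az": 0,"x": 0,"y": 0,"z": -0.0035,"claw": 15},
    {"ax": 0,"ay": 0,"az": 0,"x": 0,"y": 0,"z": -0.0045,"claw": 15},
    {"ax": 0,"ay": 0,"az": 0,"x": 0,"y": 0,"z": -0.0045,"claw": 15},
  ],
)

```text
time_s: 45.75
tool_pos: [0.56, -0.3077, 0.0233]
tool_rot: [-180.0, -0.1, -3.1]
force: [-1.3, 1.5, 5.9]
grip_width: 0.0238
```

Request:
step_arm(
  series=[
    {"ax": 0,"ay": 0,"az": 0,"x": 0,"y": 0,"z": 0,"claw": 45},
    {"ax": 0,"ay": 0,"az": 0,"x": 0,"y": 0,"z": 0,"claw": 45},
    {"ax": 0,"ay": 0,"az": 0,"x": 0,"y": 0,"z": 0.01,"claw": 45},
    {"ax": 0,"ay": 0,"az": 0,"x": 0,"y": 0,"z": 0.04,"claw": 45},
    {"ax": 0,"ay": 0,"az": 0,"x": 0,"y": 0.005,"z": 0.08,"claw": 50},
    {"ax": 0,"ay": 0,"az": 0,"x": 0,"y": 0.03,"z": 0.115,"claw": 50},
    {"ax": 0,"ay": 0,"az": 0,"x": 0,"y": 0.07,"z": 0.13,"claw": 50},
    {"ax": 0,"ay": 0,"az": 0,"x": 0,"y": 0.115,"z": 0.13,"claw": 50},
    {"ax": 0,"ay": 0,"az": 0,"x": 0,"y": 0.16,"z": 0.13,"claw": 50},
    {"ax": 0,"ay": 0,"az": 0,"x": 0,"y": 0.205,"z": 0.125,"claw": 50},
    {"ax": 0,"ay": 0,"az": 0,"x": 0,"y": 0.25,"z": 0.12,"claw": 50},
    {"ax": 0,"ay": 0,"az": 0,"x": 0,"y": 0.285,"z": 0.11,"claw": 50},
  ],
)

```text
time_s: 46.95
tool_pos: [0.56, -0.0193, 0.1327]
tool_rot: [-179.9, -0.1, -3.0]
force: [1.6, -0.9, -0.2]
grip_width: 0.0436
```

Request:
step_arm(
  series=[
    {"ax": 0,"ay": 0,"az": 0,"x": 0,"y": 0.015,"z": -0.01,"claw": 50},
    {"ax": 0,"ay": 0,"az": 0,"x": 0,"y": 0.02,"z": -0.02,"claw": 50},
    {"ax": 0,"ay": 0,"az": 0,"x": 0,"y": 0.02,"z": -0.02,"claw": 50},
  ],
)

```text
time_s: 47.25
tool_pos: [0.5585, -0.0035, 0.1106]
tool_rot: [179.9, 0.1, -3.1]
force: [-0.1, -0.4, 0.4]
grip_width: 0.0434
```

```bash
python3 - <<'E'
from padmods import *
o=st(); w=Cam("wrist",o); im=w.snap("pics/w16.png"); padmods(im,w)
E
```

```text
t 47.25 pos [ 0.5585 -0.0035  0.1106] rot [ 1.7992e+02  1.3000e-01 -3.1200e+00] F [-0.1 -0.4  0.4] w 0.0434
px [152. 226.] board [576.1 100.1] [36.7 46. ] 87.0
px [320. 241.] board [559.8  -2.5] [36.  46.7] 86.8
```

View pics/w16.png

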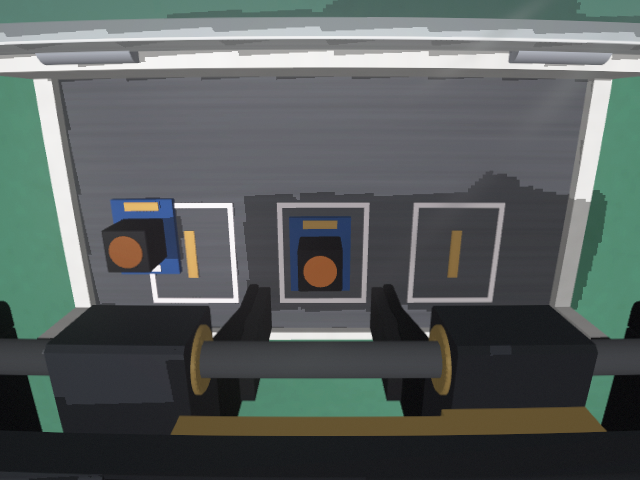

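Request:
step_arm(
  series=[
    {"ax": 0,"ay": 0,"az": 0,"x": 0.001,"y": 0.001,"z": -0.02,"claw": 50},
    {"ax": 0,"ay": 0,"az": 0,"x": 0.001,"y": 0.001,"z": -0.04,"claw": 50},
    {"ax": 0,"ay": 0,"az": 0,"x": 0.001,"y": 0.001,"z": -0.055,"claw": 50},
    {"ax": 0,"ay": 0,"az": 0,"x": 0.001,"y": 0.001,"z": -0.062,"claw": 50},
    {"ax": 0,"ay": 0,"az": 0,"x": 0.001,"y": 0.001,"z": -0.062,"claw": 15},
    {"ax": 0,"ay": 0,"az": 0,"x": 0.001,"y": 0.001,"z": -0.062,"claw": 15},
    {"ax": 0,"ay": 0,"az": 0,"x": 0.001,"y": 0.001,"z": -0.062,"claw": 15},
    {"ax": 0,"ay": 0,"az": 0,"x": 0.001,"y": 0.001,"z": -0.062,"claw": 15},
  ],
  squeeze=20,
)

```text
time_s: 48.1
tool_pos: [0.5612, -0.0018, 0.0507]
tool_rot: [180.0, -0.1, -3.1]
force: [0.7, -0.0, 1.2]
grip_width: 0.024
```

Request:
step_arm(
  series=[
    {"ax": 0,"ay": 0,"az": 0,"x": 0,"y": 0,"z": 0.01,"claw": 15},
    {"ax": 0,"ay": 0,"az": 0,"x": 0,"y": 0,"z": 0.03,"claw": 15},
    {"ax": 0,"ay": 0,"az": 0,"x": 0,"y": 0,"z": 0.06,"claw": 15},
    {"ax": 0,"ay": 0,"az": 0,"x": -0.005,"y": -0.015,"z": 0.09,"claw": 15},
    {"ax": 0,"ay": 0,"az": 0,"x": -0.014,"y": -0.05,"z": 0.11,"claw": 15},
    {"ax": 0,"ay": 0,"az": 0,"x": -0.024,"y": -0.09,"z": 0.115,"claw": 15},
    {"ax": 0,"ay": 0,"az": 0,"x": -0.034,"y": -0.13,"z": 0.115,"claw": 15},
    {"ax": 0,"ay": 0,"az": 0,"x": -0.044,"y": -0.17,"z": 0.115,"claw": 15},
    {"ax": 0,"ay": 0,"az": 0,"x": -0.054,"y": -0.21,"z": 0.115,"claw": 15},
    {"ax": 0,"ay": 0,"az": 0,"x": -0.065,"y": -0.25,"z": 0.105,"claw": 15},
    {"ax": 0,"ay": 0,"az": 0,"x": -0.075,"y": -0.285,"z": 0.085,"claw": 15},
    {"ax": 0,"ay": 0,"az": 0,"x": -0.081,"y": -0.31,"z": 0.055,"claw": 15},
  ],
)

```text
time_s: 49.3
tool_pos: [0.4796, -0.3151, 0.1066]
tool_rot: [179.9, -0.2, -3.2]
force: [0.4, 1.4, -0.4]
grip_width: 0.0238
```

Request:
step_arm(
  series=[
    {"ax": 0,"ay": 0,"az": 0,"x": 0,"y": 0,"z": -0.03,"claw": 15},
    {"ax": 0,"ay": 0,"az": 0,"x": 0,"y": 0,"z": -0.055,"claw": 15},
    {"ax": 0,"ay": 0,"az": 0,"x": 0,"y": 0,"z": -0.07,"claw": 15},
    {"ax": 0,"ay": 0,"az": 0,"x": 0,"y": 0,"z": -0.077,"claw": 15},
    {"ax": 0,"ay": 0,"az": 0,"x": 0,"y": 0,"z": -0.077,"claw": 15},
  ],
)

```text
time_s: 49.8
tool_pos: [0.4796, -0.3112, 0.0279]
tool_rot: [-180.0, 0.0, -3.0]
force: [0.4, 0.6, -0.5]
grip_width: 0.0238
```

Request:
step_arm(
  series=[
    {"ax": 0,"ay": 0,"az": 0,"x": 0,"y": 0,"z": -0.001,"claw": 15},
    {"ax": 0,"ay": 0,"az": 0,"x": 0,"y": 0,"z": -0.0025,"claw": 15},
    {"ax": 0,"ay": 0,"az": 0,"x": 0,"y": 0,"z": -0.0035,"claw": 15},
    {"ax": 0,"ay": 0,"az": 0,"x": 0,"y": 0,"z": -0.0035,"claw": 15},
  ],
)

```text
time_s: 50.2
tool_pos: [0.4799, -0.3115, 0.0247]
tool_rot: [180.0, -0.0, -3.1]
force: [-0.2, -0.7, 0.1]
grip_width: 0.0237
```

Request:
step_arm(
  series=[
    {"ax": 0,"ay": 0,"az": 0,"x": 0,"y": 0,"z": -0.001,"claw": 15},
    {"ax": 0,"ay": 0,"az": 0,"x": 0,"y": 0,"z": -0.001,"claw": 45},
    {"ax": 0,"ay": 0,"az": 0,"x": 0,"y": 0,"z": -0.001,"claw": 45},
    {"ax": 0,"ay": 0,"az": 0,"x": 0,"y": 0,"z": 0.01,"claw": 45},
    {"ax": 0,"ay": 0,"az": 0,"x": 0,"y": 0,"z": 0.04,"claw": 45},
    {"ax": 0,"ay": 0,"az": 0,"x": 0.002,"y": 0.005,"z": 0.08,"claw": 50},
    {"ax": 0,"ay": 0,"az": 0,"x": 0.01,"y": 0.035,"z": 0.115,"claw": 50},
    {"ax": 0,"ay": 0,"az": 0,"x": 0.02,"y": 0.08,"z": 0.13,"claw": 50},
    {"ax": 0,"ay": 0,"az": 0,"x": 0.03,"y": 0.125,"z": 0.13,"claw": 50},
    {"ax": 0,"ay": 0,"az": 0,"x": 0.04,"y": 0.17,"z": 0.13,"claw": 50},
    {"ax": 0,"ay": 0,"az": 0,"x": 0.05,"y": 0.215,"z": 0.13,"claw": 50},
    {"ax": 0,"ay": 0,"az": 0,"x": 0.06,"y": 0.26,"z": 0.13,"claw": 50},
  ],
)

```text
time_s: 51.4
tool_pos: [0.5397, -0.0498, 0.1552]
tool_rot: [-179.9, -0.1, -3.1]
force: [1.1, 0.6, 0.1]
grip_width: 0.0435
```

Request:
step_arm(
  series=[
    {"ax": 0,"ay": 0,"az": 0,"x": 0.01,"y": 0.045,"z": 0,"claw": 50},
    {"ax": 0,"ay": 0,"az": 0,"x": 0.02,"y": 0.09,"z": 0,"claw": 50},
    {"ax": 0,"ay": 0,"az": 0,"x": 0.03,"y": 0.13,"z": -0.01,"claw": 50},
    {"ax": 0,"ay": 0,"az": 0,"x": 0.034,"y": 0.15,"z": -0.03,"claw": 50},
    {"ax": 0,"ay": 0,"az": 0,"x": 0.034,"y": 0.15,"z": -0.04,"claw": 50},
    {"ax": 0,"ay": 0,"az": 0,"x": 0.034,"y": 0.15,"z": -0.04,"claw": 50},
  ],
)

```text
time_s: 52.0
tool_pos: [0.5723, 0.0975, 0.1132]
tool_rot: [179.9, 0.1, -3.1]
force: [-0.6, -1.1, -0.6]
grip_width: 0.0432
```

```bash
python3 - <<'E'
from padmods import *
o=st(); w=Cam("wrist",o); im=w.snap("pics/w17.png"); padmods(im,w)
E
```

```text
t 52.0 pos [0.5723 0.0975 0.1132] rot [ 1.7986e+02  1.5000e-01 -3.0900e+00] F [-0.6 -1.1 -0.6] w 0.0432
px [317. 235.] board [576.3 100.2] [35.8 46.2] 86.9
```

View pics/w17.png

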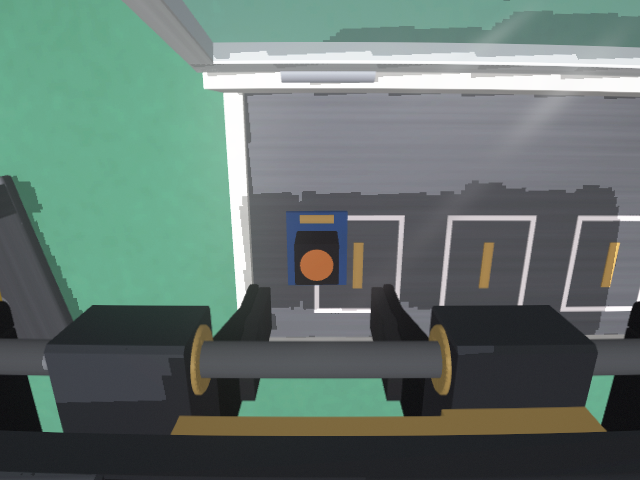

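Request:
step_arm(
  series=[
    {"ax": 0,"ay": 0,"az": 0,"x": 0.002,"y": 0.0015,"z": -0.02,"claw": 50},
    {"ax": 0,"ay": 0,"az": 0,"x": 0.004,"y": 0.0027,"z": -0.04,"claw": 50},
    {"ax": 0,"ay": 0,"az": 0,"x": 0.004,"y": 0.0027,"z": -0.055,"claw": 50},
    {"ax": 0,"ay": 0,"az": 0,"x": 0.004,"y": 0.0027,"z": -0.064,"claw": 50},
    {"ax": 0,"ay": 0,"az": 0,"x": 0.004,"y": 0.0027,"z": -0.064,"claw": 15},
    {"ax": 0,"ay": 0,"az": 0,"x": 0.004,"y": 0.0027,"z": -0.064,"claw": 15},
    {"ax": 0,"ay": 0,"az": 0,"x": 0.004,"y": 0.0027,"z": -0.064,"claw": 15},
    {"ax": 0,"ay": 0,"az": 0,"x": 0.004,"y": 0.0027,"z": -0.064,"claw": 15},
  ],
  squeeze=20,
)

```text
time_s: 52.85
tool_pos: [0.5782, 0.1009, 0.0513]
tool_rot: [-180.0, -0.1, -3.1]
force: [-0.7, -0.9, 2.3]
grip_width: 0.0236
```

Request:
step_arm(
  series=[
    {"ax": 0,"ay": 0,"az": 0,"x": 0,"y": 0,"z": 0.01,"claw": 15},
    {"ax": 0,"ay": 0,"az": 0,"x": 0,"y": 0,"z": 0.03,"claw": 15},
    {"ax": 0,"ay": 0,"az": 0,"x": 0,"y": 0,"z": 0.06,"claw": 15},
    {"ax": 0,"ay": 0,"az": 0,"x": -0.005,"y": -0.012,"z": 0.09,"claw": 15},
    {"ax": 0,"ay": 0,"az": 0,"x": -0.015,"y": -0.035,"z": 0.11,"claw": 15},
    {"ax": 0,"ay": 0,"az": 0,"x": -0.03,"y": -0.07,"z": 0.115,"claw": 15},
    {"ax": 0,"ay": 0,"az": 0,"x": -0.046,"y": -0.108,"z": 0.115,"claw": 15},
    {"ax": 0,"ay": 0,"az": 0,"x": -0.062,"y": -0.146,"z": 0.115,"claw": 15},
    {"ax": 0,"ay": 0,"az": 0,"x": -0.078,"y": -0.184,"z": 0.115,"claw": 15},
    {"ax": 0,"ay": 0,"az": 0,"x": -0.094,"y": -0.222,"z": 0.115,"claw": 15},
    {"ax": 0,"ay": 0,"az": 0,"x": -0.11,"y": -0.26,"z": 0.115,"claw": 15},
    {"ax": 0,"ay": 0,"az": 0,"x": -0.127,"y": -0.298,"z": 0.115,"claw": 15},
  ],
)

```text
time_s: 54.05
tool_pos: [0.4498, -0.1983, 0.166]
tool_rot: [-179.9, -0.1, -3.1]
force: [0.4, 0.5, 0.1]
grip_width: 0.024
```

Request:
step_arm(
  series=[
    {"ax": 0,"ay": 0,"az": 0,"x": -0.016,"y": -0.038,"z": 0,"claw": 15},
    {"ax": 0,"ay": 0,"az": 0,"x": -0.032,"y": -0.075,"z": -0.005,"claw": 15},
    {"ax": 0,"ay": 0,"az": 0,"x": -0.044,"y": -0.103,"z": -0.02,"claw": 15},
    {"ax": 0,"ay": 0,"az": 0,"x": -0.051,"y": -0.119,"z": -0.045,"claw": 15},
    {"ax": 0,"ay": 0,"az": 0,"x": -0.051,"y": -0.119,"z": -0.075,"claw": 15},
    {"ax": 0,"ay": 0,"az": 0,"x": -0.051,"y": -0.119,"z": -0.105,"claw": 15},
    {"ax": 0,"ay": 0,"az": 0,"x": -0.051,"y": -0.119,"z": -0.125,"claw": 15},
    {"ax": 0,"ay": 0,"az": 0,"x": -0.051,"y": -0.119,"z": -0.135,"claw": 15},
    {"ax": 0,"ay": 0,"az": 0,"x": -0.051,"y": -0.119,"z": -0.136,"claw": 15},
  ],
)

```text
time_s: 54.95
tool_pos: [0.399, -0.3156, 0.029]
tool_rot: [-180.0, 0.1, -3.1]
force: [-0.3, -0.4, -1.0]
grip_width: 0.0237
```

Request:
step_arm(
  series=[
    {"ax": 0,"ay": 0,"az": 0,"x": 0,"y": 0,"z": -0.0015,"claw": 15},
    {"ax": 0,"ay": 0,"az": 0,"x": 0,"y": 0,"z": -0.003,"claw": 15},
    {"ax": 0,"ay": 0,"az": 0,"x": 0,"y": 0,"z": -0.0042,"claw": 15},
    {"ax": 0,"ay": 0,"az": 0,"x": 0,"y": 0,"z": -0.0046,"claw": 15},
    {"ax": 0,"ay": 0,"az": 0,"x": 0,"y": 0,"z": -0.0046,"claw": 15},
  ],
)

```text
time_s: 55.45
tool_pos: [0.4, -0.3159, 0.0253]
tool_rot: [-180.0, -0.1, -3.1]
force: [-0.0, 0.8, 2.3]
grip_width: 0.0235
```

Request:
step_arm(
  series=[
    {"ax": 0,"ay": 0,"az": 0,"x": 0,"y": 0,"z": 0,"claw": 45},
    {"ax": 0,"ay": 0,"az": 0,"x": 0,"y": 0,"z": 0,"claw": 45},
    {"ax": 0,"ay": 0,"az": 0,"x": 0,"y": 0,"z": 0.01,"claw": 45},
    {"ax": 0,"ay": 0,"az": 0,"x": 0,"y": 0,"z": 0.04,"claw": 45},
    {"ax": 0,"ay": 0,"az": 8,"x": 0.005,"y": -0.003,"z": 0.08,"claw": 46},
    {"ax": 0,"ay": 0,"az": 16,"x": 0.015,"y": -0.006,"z": 0.12,"claw": 46},
    {"ax": 0,"ay": 0,"az": 24,"x": 0.025,"y": -0.01,"z": 0.16,"claw": 46},
    {"ax": 0,"ay": 0,"az": 32,"x": 0.035,"y": -0.015,"z": 0.2,"claw": 46},
    {"ax": 0,"ay": 0,"az": 40,"x": 0.045,"y": -0.02,"z": 0.24,"claw": 46},
    {"ax": 0,"ay": 0,"az": 48,"x": 0.055,"y": -0.025,"z": 0.27,"claw": 46},
    {"ax": 0,"ay": 0,"az": 56,"x": 0.065,"y": -0.03,"z": 0.29,"claw": 46},
    {"ax": 0,"ay": 0,"az": 64,"x": 0.075,"y": -0.035,"z": 0.3,"claw": 46},
  ],
)

```text
time_s: 56.65
tool_pos: [0.4751, -0.3518, 0.3278]
tool_rot: [179.8, 0.0, 61.2]
force: [0.6, -0.3, -0.8]
grip_width: 0.0399
```

Request:
step_arm(
  series=[
    {"ax": 0,"ay": 0,"az": 8,"x": 0,"y": 0,"z": 0,"claw": 46},
    {"ax": 0,"ay": 0,"az": 16,"x": 0,"y": 0,"z": 0,"claw": 46},
    {"ax": 0,"ay": 0,"az": 24,"x": 0,"y": 0,"z": 0,"claw": 46},
    {"ax": 0,"ay": 0,"az": 26,"x": 0,"y": 0,"z": 0,"claw": 46},
    {"ax": 0,"ay": 0,"az": 26,"x": 0,"y": 0,"z": 0,"claw": 46},
  ],
)

```text
time_s: 57.15
tool_pos: [0.4741, -0.3512, 0.3254]
tool_rot: [180.0, 0.0, 86.9]
force: [-0.3, 0.1, -0.0]
grip_width: 0.0401
```

```bash
python3 - <<'E'
from mods import *
o=st(); w=Cam("wrist",o); im=w.snap("pics/w18.png"); 
mods(im,w,.004,[(150,60),(470,50),(480,220),(150,250)])
E
```

```text
t 57.15 pos [ 0.4741 -0.3512  0.3254] rot [1.7998e+02 2.0000e-02 8.6860e+01] F [-0.3  0.1 -0. ] w 0.0401
px [395. 143.] lens [ 560.4 -307. ] rect [ 560.  -307.1] size [44.9 34.4] yaw -2.9
px [321. 151.] lens [ 478.3 -310.4] rect [ 478.1 -311.1] size [44.3 33.5] yaw -3.2
```

View pics/w18.png

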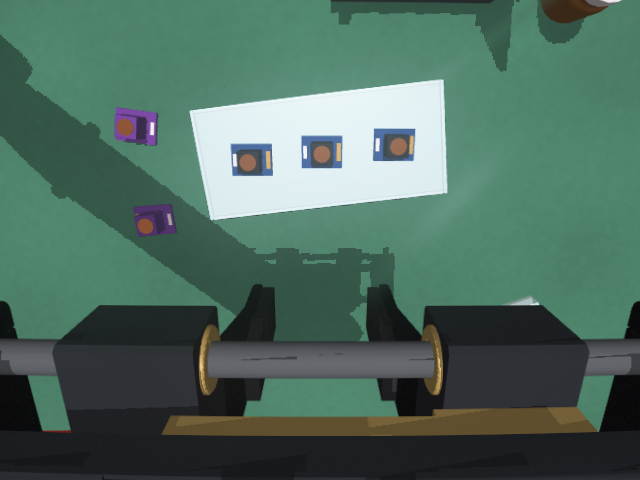

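Request:
step_arm(
  series=[
    {"ax": 0,"ay": 0,"az": 0,"x": 0.01,"y": 0.015,"z": 0.02,"claw": 46},
    {"ax": 0,"ay": 0,"az": 0,"x": 0.032,"y": 0.048,"z": 0.035,"claw": 46},
    {"ax": 0,"ay": 0,"az": 0,"x": 0.056,"y": 0.084,"z": 0.04,"claw": 46},
    {"ax": 0,"ay": 0,"az": 0,"x": 0.08,"y": 0.12,"z": 0.04,"claw": 46},
    {"ax": 0,"ay": 0,"az": 0,"x": 0.104,"y": 0.156,"z": 0.04,"claw": 46},
    {"ax": 0,"ay": 0,"az": 0,"x": 0.128,"y": 0.192,"z": 0.04,"claw": 46},
    {"ax": 0,"ay": 0,"az": 0,"x": 0.152,"y": 0.228,"z": 0.04,"claw": 46},
    {"ax": 0,"ay": 0,"az": 0,"x": 0.176,"y": 0.264,"z": 0.04,"claw": 46},
    {"ax": 0,"ay": 0,"az": 0,"x": 0.2,"y": 0.3,"z": 0.04,"claw": 46},
    {"ax": 0,"ay": 0,"az": 0,"x": 0.218,"y": 0.327,"z": 0.03,"claw": 46},
    {"ax": 0,"ay": 0,"az": 0,"x": 0.23,"y": 0.342,"z": 0.02,"claw": 46},
    {"ax": 0,"ay": 0,"az": 0,"x": 0.23,"y": 0.342,"z": 0.01,"claw": 46},
  ],
)

```text
time_s: 58.4
tool_pos: [0.7055, -0.0057, 0.3328]
tool_rot: [-179.9, 0.0, 87.1]
force: [0.1, 0.7, -0.7]
grip_width: 0.0404
```

Request:
step_arm(
  series=[
    {"ax": 0,"ay": 0,"az": 0,"x": 0,"y": 0,"z": 0,"claw": 46},
    {"ax": 0,"ay": 0,"az": 0,"x": 0,"y": 0,"z": 0,"claw": 46},
  ],
)

```text
time_s: 58.6
tool_pos: [0.7035, -0.0119, 0.3352]
tool_rot: [-180.0, 0.1, 86.7]
force: [0.5, 1.0, -0.2]
grip_width: 0.0398
```

```bash
python3 - <<'E'
from h import *
o=st(); w=Cam("wrist",o); w.snap("pics/w19.png")
E
```

```text
t 58.6 pos [ 0.7035 -0.0119  0.3352] rot [-1.7999e+02  6.0000e-02  8.6680e+01] F [ 0.5  1.  -0.2] w 0.0398
```

View pics/w19.png

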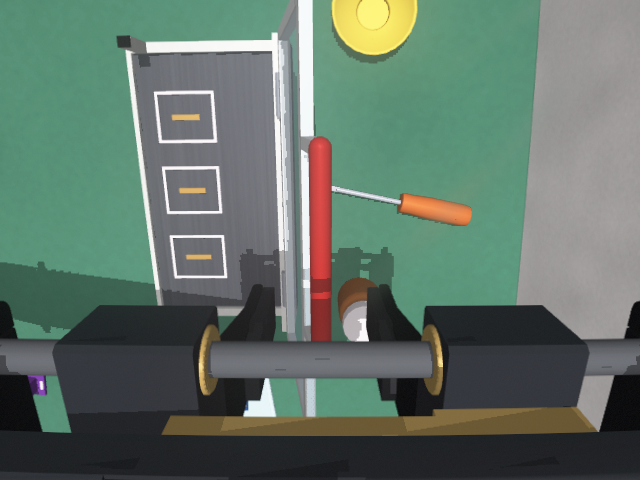

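Bar centred at column 320. Descend 0.071 and close.

Request:
step_arm(
  series=[
    {"ax": 0,"ay": 0,"az": 0.4,"x": 0.0005,"y": 0.002,"z": -0.02,"claw": 46},
    {"ax": 0,"ay": 0,"az": 0.4,"x": 0.0005,"y": 0.002,"z": -0.045,"claw": 46},
    {"ax": 0,"ay": 0,"az": 0.4,"x": 0.0005,"y": 0.002,"z": -0.063,"claw": 46},
    {"ax": 0,"ay": 0,"az": 0.4,"x": 0.0005,"y": 0.002,"z": -0.071,"claw": 46},
    {"ax": 0,"ay": 0,"az": 0.4,"x": 0.0005,"y": 0.002,"z": -0.071,"claw": 46},
    {"ax": 0,"ay": 0,"az": 0.4,"x": 0.0005,"y": 0.002,"z": -0.071,"claw": 5},
    {"ax": 0,"ay": 0,"az": 0.4,"x": 0.0005,"y": 0.002,"z": -0.071,"claw": 5},
    {"ax": 0,"ay": 0,"az": 0.4,"x": 0.0005,"y": 0.002,"z": -0.071,"claw": 5},
    {"ax": 0,"ay": 0,"az": 0.4,"x": 0.0005,"y": 0.002,"z": -0.071,"claw": 5},
    {"ax": 0,"ay": 0,"az": 0.4,"x": 0.0005,"y": 0.002,"z": -0.071,"claw": 5},
  ],
  squeeze=18,
)

```text
time_s: 59.65
tool_pos: [0.7037, -0.0069, 0.2643]
tool_rot: [-179.8, -0.0, 87.3]
force: [-5.4, 0.1, 3.1]
grip_width: 0.0114
```

Request:
step_arm(
  series=[
    {"ax": 0,"ay": 0,"az": 0,"x": 0,"y": 0,"z": 0,"claw": 5},
    {"ax": 0,"ay": 0,"az": 0,"x": -0.008,"y": 0.0005,"z": 0.001,"claw": 5},
    {"ax": 0,"ay": 0,"az": 0,"x": -0.022,"y": 0.001,"z": 0.0027,"claw": 5},
    {"ax": 0,"ay": 0,"az": 0,"x": -0.0425,"y": 0.002,"z": 0.003,"claw": 5},
    {"ax": 0,"ay": 0,"az": 0,"x": -0.0635,"y": 0.003,"z": 0.0013,"claw": 5},
    {"ax": 0,"ay": 0,"az": 0,"x": -0.084,"y": 0.0043,"z": -0.0027,"claw": 5},
    {"ax": 0,"ay": 0,"az": 0,"x": -0.104,"y": 0.0053,"z": -0.009,"claw": 5},
    {"ax": 0,"ay": 0,"az": 0,"x": -0.123,"y": 0.0063,"z": -0.017,"claw": 5},
    {"ax": 0,"ay": 0,"az": 0,"x": -0.1415,"y": 0.0072,"z": -0.027,"claw": 5},
    {"ax": 0,"ay": 0,"az": 0,"x": -0.1588,"y": 0.008,"z": -0.039,"claw": 5},
    {"ax": 0,"ay": 0,"az": 0,"x": -0.1745,"y": 0.009,"z": -0.053,"claw": 5},
    {"ax": 0,"ay": 0,"az": 0,"x": -0.184,"y": 0.0095,"z": -0.0625,"claw": 5},
  ],
  squeeze=18,
)

```text
time_s: 60.85
tool_pos: [0.5213, 0.0032, 0.2017]
tool_rot: [179.8, -0.1, 87.4]
force: [3.8, 0.1, 2.1]
grip_width: 0.0112
```

Request:
step_arm(
  series=[
    {"ax": 0,"ay": 0,"az": 0,"x": -0.008,"y": 0.0004,"z": -0.0095,"claw": 5},
    {"ax": 0,"ay": 0,"az": 0,"x": -0.0176,"y": 0.0009,"z": -0.0224,"claw": 5},
    {"ax": 0,"ay": 0,"az": 0,"x": -0.0283,"y": 0.0014,"z": -0.0404,"claw": 5},
    {"ax": 0,"ay": 0,"az": 0,"x": -0.0372,"y": 0.0019,"z": -0.0594,"claw": 5},
    {"ax": 0,"ay": 0,"az": 0,"x": -0.044,"y": 0.0022,"z": -0.079,"claw": 5},
    {"ax": 0,"ay": 0,"az": 0,"x": -0.048,"y": 0.0024,"z": -0.096,"claw": 5},
    {"ax": 0,"ay": 0,"az": 0,"x": -0.0498,"y": 0.0025,"z": -0.1064,"claw": 5},
    {"ax": 0,"ay": 0,"az": 0,"x": -0.0507,"y": 0.0025,"z": -0.1125,"claw": 5},
    {"ax": 0,"ay": 0,"az": 0,"x": -0.051,"y": 0.0025,"z": -0.116,"claw": 5},
  ],
  squeeze=18,
)

```text
time_s: 61.75
tool_pos: [0.4697, 0.0059, 0.0851]
tool_rot: [-180.0, -0.1, 87.3]
force: [-2.1, 3.9, 2.7]
grip_width: 0.0111
```

Request:
step_arm(
  series=[
    {"ax": 0,"ay": 0,"az": 0,"x": 0,"y": 0,"z": -0.003,"claw": 5},
    {"ax": 0,"ay": 0,"az": 0,"x": -0.0003,"y": 0,"z": -0.006,"claw": 5},
    {"ax": 0,"ay": 0,"az": 0,"x": -0.0004,"y": 0,"z": -0.009,"claw": 5},
    {"ax": 0,"ay": 0,"az": 0,"x": -0.0005,"y": 0,"z": -0.0115,"claw": 5},
    {"ax": 0,"ay": 0,"az": 0,"x": -0.0006,"y": 0,"z": -0.0135,"claw": 5},
    {"ax": 0,"ay": 0,"az": 0,"x": -0.0007,"y": 0,"z": -0.015,"claw": 5},
    {"ax": 0,"ay": 0,"az": 0,"x": -0.0007,"y": 0,"z": -0.0165,"claw": 5},
    {"ax": 0,"ay": 0,"az": 0,"x": -0.0007,"y": 0,"z": -0.018,"claw": 5},
  ],
  squeeze=18,
)

```text
time_s: 62.55
tool_pos: [0.4685, 0.0059, 0.067]
tool_rot: [-179.9, -0.0, 87.3]
force: [-3.7, 4.8, 3.5]
grip_width: 0.0111
```

Request:
step_arm(
  series=[
    {"ax": 0,"ay": 0,"az": 0,"x": 0,"y": 0,"z": -0.001,"claw": 5},
    {"ax": 0,"ay": 0,"az": 0,"x": 0,"y": 0,"z": -0.002,"claw": 5},
    {"ax": 0,"ay": 0,"az": 0,"x": 0,"y": 0,"z": -0.003,"claw": 5},
    {"ax": 0,"ay": 0,"az": 0,"x": 0,"y": 0,"z": -0.003,"claw": 5},
  ],
  squeeze=25,
)

```text
time_s: 62.95
tool_pos: [0.4684, 0.006, 0.0639]
tool_rot: [-179.9, -0.0, 87.3]
force: [-2.3, 4.8, 0.1]
grip_width: 0.0105
```

Request:
step_arm(
  series=[
    {"ax": 0,"ay": 0,"az": 0,"x": 0,"y": 0,"z": -0.001,"claw": 5},
    {"ax": 0,"ay": 0,"az": 0,"x": 0,"y": 0,"z": -0.002,"claw": 5},
    {"ax": 0,"ay": 0,"az": 0,"x": 0,"y": 0,"z": -0.003,"claw": 5},
    {"ax": 0,"ay": 0,"az": 0,"x": 0,"y": 0,"z": -0.004,"claw": 5},
    {"ax": 0,"ay": 0,"az": 0,"x": 0,"y": 0,"z": -0.0045,"claw": 5},
    {"ax": 0,"ay": 0,"az": 0,"x": 0,"y": 0,"z": -0.0045,"claw": 5},
  ],
  squeeze=25,
)

```text
time_s: 63.55
tool_pos: [0.4684, 0.006, 0.0614]
tool_rot: [-179.8, -0.1, 87.3]
force: [-10.8, 4.8, 22.0]
grip_width: 0.0103
```

On its stop (z 0.0614 as before). Release, retreat, final checks.

Request:
step_arm(
  series=[
    {"ax": 0,"ay": 0,"az": 0,"x": 0,"y": 0,"z": 0.002,"claw": 46},
    {"ax": 0,"ay": 0,"az": 0,"x": 0,"y": 0,"z": 0.003,"claw": 46},
    {"ax": 0,"ay": 0,"az": 0,"x": 0,"y": 0,"z": 0.003,"claw": 46},
    {"ax": 0,"ay": 0,"az": 0,"x": 0,"y": 0,"z": 0.015,"claw": 46},
    {"ax": 0,"ay": 0,"az": 0,"x": 0,"y": 0,"z": 0.045,"claw": 46},
    {"ax": 0,"ay": 0,"az": 0,"x": 0,"y": 0.01,"z": 0.09,"claw": 46},
    {"ax": 0,"ay": 0,"az": 0,"x": 0,"y": 0.04,"z": 0.13,"claw": 46},
    {"ax": 0,"ay": 0,"az": 0,"x": 0,"y": 0.085,"z": 0.16,"claw": 46},
    {"ax": 0,"ay": 0,"az": 0,"x": 0,"y": 0.13,"z": 0.18,"claw": 46},
    {"ax": 0,"ay": 0,"az": 0,"x": 0,"y": 0.17,"z": 0.2,"claw": 46},
    {"ax": 0,"ay": 0,"az": 0,"x": 0,"y": 0.2,"z": 0.21,"claw": 46},
    {"ax": 0,"ay": 0,"az": 0,"x": 0,"y": 0.22,"z": 0.21,"claw": 46},
  ],
)

```text
time_s: 64.75
tool_pos: [0.4697, 0.228, 0.2719]
tool_rot: [179.8, -0.1, 87.5]
force: [-0.4, -0.1, 0.9]
grip_width: 0.0402
```

Request:
step_arm(
  series=[
    {"ax": 0,"ay": 0,"az": 0,"x": 0,"y": 0,"z": 0,"claw": 46},
    {"ax": 0,"ay": 0,"az": 0,"x": 0,"y": 0,"z": 0,"claw": 46},
    {"ax": 0,"ay": 0,"az": 0,"x": 0,"y": 0,"z": 0,"claw": 46},
    {"ax": 0,"ay": 0,"az": 0,"x": 0,"y": 0,"z": 0,"claw": 46},
    {"ax": 0,"ay": 0,"az": 0,"x": 0,"y": 0,"z": 0,"claw": 46},
  ],
)

```text
time_s: 65.25
tool_pos: [0.4695, 0.2239, 0.2697]
tool_rot: [-180.0, 0.0, 87.2]
force: [0.5, -0.4, -0.2]
grip_width: 0.04
```

```bash
python3 - <<'E'
from h import *
o=st(); c=Cam("top");s=Cam("scene"); ti=c.snap("pics/t20.png"); si=s.snap("pics/s20.png")
cv2.imwrite("pics/s20a.png",cv2.resize(si[120:340,170:480],(800,568),interpolation=cv2.INTER_CUBIC))
cv2.imwrite("pics/t20a.png",cv2.resize(ti[100:400,120:520],(800,600),interpolation=cv2.INTER_CUBIC))
def red(im,lo):
    h=cv2.cvtColor(im,cv2.COLOR_BGR2HSV).astype(int)
    m=((h[...,0]<6)|(h[...,0]>174))&(h[...,1]>130)&(h[...,2]>60); m[:, :lo[0]]=0; m[:,lo[1]:]=0
    ys,xs=np.nonzero(m); return xs.mean(),ys.mean(),len(xs)
a=red(ti,(250,360)); b=red(si,(290,360)); print(a,b,tri([c,s],[a[:2],b[:2]]))
E
```

```text
t 65.25 pos [0.4695 0.2239 0.2697] rot [-1.7999e+02  1.0000e-02  8.7200e+01] F [ 0.5 -0.4 -0.2] w 0.04
(np.float64(307.6336336336336), np.float64(283.53753753753756), 333) (np.float64(329.58793969849245), np.float64(214.38693467336682), 199) (array([4.65956406e-01, 2.58945418e-04, 7.35317519e-02]), [0.00216180862796335, 0.002161808627963331])
```

View pics/s20a.png

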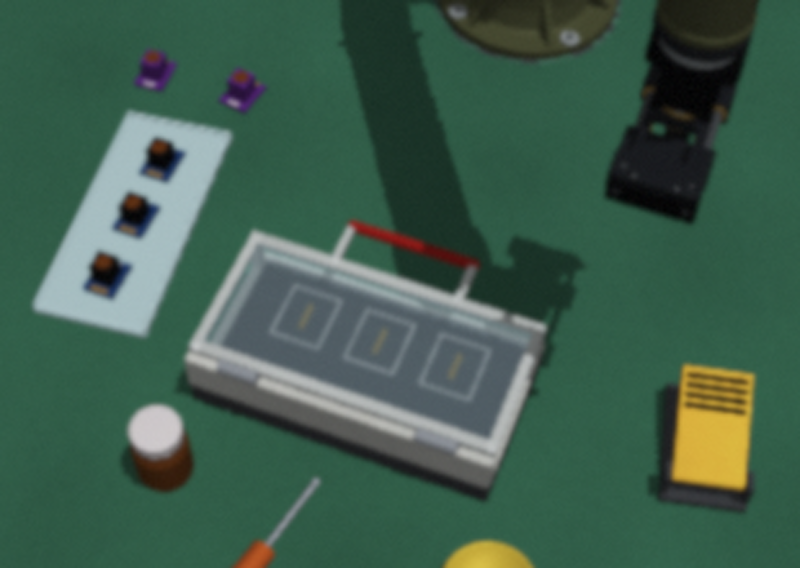

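View pics/t20a.png

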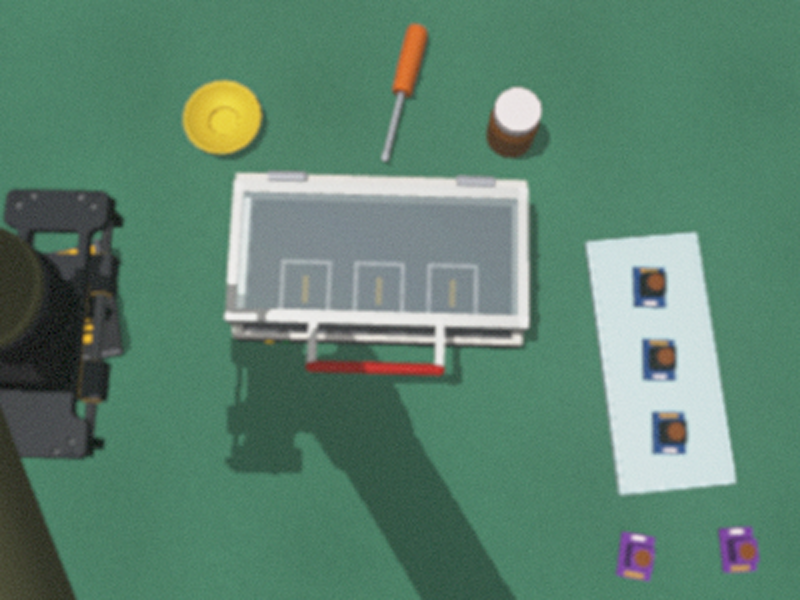

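Everything is in place, and the robot is touching nothing.

```bash
python3 -c "
from cell import workorder
print(workorder.sign_off())"
```

```text
the job is handed in; nothing more can be done
None
```

The job is done and handed in at about 65 s of the 210 s allowed; sign-off gave no verdict.

**What I did:**
- Raised the cover slowly onto its rear stop.
- Set all three modules on pads 0 to 2. Measured, they sat within about 2.5 mm of the pad centres and in line with the outlines.
- Shut the cover, then held the treadle on its stop for at least 0.7 s. It stopped at the expected height with about 24 N on it.
- Let the treadle up, raised the cover fully again, put the modules back in the tray and shut the cover.

**Knocked module:** after the test, the module on pad 2 was knocked about 25 mm aside. I found it in the wrist camera picture and picked it up from where it lay.

**Last checks:**
- **Modules:** all three are upright and flat inside the tray in the wrist and top pictures.
- **Third module:** my measuring script missed the one nearest the robot, so I checked that one by eye and by where the gripper set it down.
- **Cover:** it met its shut stop at the same gripper height both times (61–62 mm). The two cameras put the bar at 74 mm and the drawing says 78 mm. The two views missed each other by about 2 mm there, so I take the difference as camera error.
- **Treadle and the rest:** the treadle is up. The jar, screwdriver, dish and the two purple look-alikes were not touched.

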